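# Make up the glaze kit and the trimming kit

### The arm

A 6-joint arm with a two-finger parallel gripper is mounted at the origin on a cart in front of the work surface, level with it; the furniture and walls round the work are solid. World frame = base frame: x ahead of the robot, y to its left, z up, the work surface at z = 0. Lengths are in m, angles in rad, forces in N, time in s.
With the tool pointing down it reaches from about 0.3 to 0.85 m from the base axis. Payload 5.4 kg.
Tool frame: the origin (TCP) lies midway between the tips of the shut fingers; the grasp point (between the pads) lies 19 mm behind it (r.hold_point_z is the distance from the TCP to the grasp point, in m); z points along the fingers, y is the direction in which the jaws open and shut (so a half turn about z gives the same grasp; the last joint's range is limited). The gripper opens to 85 mm and grips with 20 to 120 N. Pads are 22 mm wide; open, the fingers measure 114 mm over their backs; the gripper's body (76 mm by 85 mm) begins 54 mm behind the grasp point. The pads swing forward as they close: fully open they stand 13 mm farther back than shut.
Start: joints at [0.927, 0.158, 1.597, -0, 1.386, -0.21], TCP at [0.242, 0.522, 0.231] pointing down, gripper open.
Joint ranges: [-2.91, 2.91], [-0.94, 2.29], [0.18, 2.7], [-1.29, 4.43], [0.17, 2.64], [-3, 3]. Speed limits (rad/s): [2.57, 2.57, 3.14, 3.14, 3.14, 3.14].

### API

Orientations are given as a rotation vector (axis times angle).
In Python, from station import sensors, grab_frame, job, look_for, trace, pinpoint, r gives the robot as it stands.
- The arm moves only by the tool drive_tool, never from a script. Its argument "rows" is a list of rows, each a list of 2 entries, a list of its own where there are three numbers: the shift along the tool's x, y, z normalised to -1 to 1, where 1 is 500 mm, then the turn, a rotation vector about the tool's x, y, z normalised to -1 to 1, where 1 is 30 degrees. In form: [[[tx, ty, tz], [ax, ay, az]], ...]. A call has 1 to 8 rows; each row shifts and turns the pose as measured when the row begins, along the tool's axes as they then stand; what a row does not reach is not made up. A row lasts 1/8 s, in which the tool goes at most 62.5 mm and 10.7 degrees, less where a joint would pass 70% of its speed; a pose out of reach is approached as far as the arm can. A call with a number of a shift or a turn outside -1 to 1 is refused whole. A call with a gripper value outside its range is refused whole. "claw" is the gripper command: -1 is fully open, 1 is shut, values between are in proportion, set as the call begins (left out, the last holds). The fingers move at their own pace and stop on an object; "newtons" is the grip in N (left out, the last holds). Time passes only in rows, so rows that do not move let the fingers close. It gives the time, the measured TCP pose, the force and the opening at its end, in the units of the state.
- sensors.state(): the state, without advancing time (a new reading comes with each control period).
- grab_frame(name): name is "side" or "top"; returns a dict with "image" (400x640x3 uint8, red, green, blue), "depth" (400x640 float32, m along the optical axis (not along the pixel's ray), 0 where there is no reading), "intrinsics" (3x3 intrinsics, pixels), "rvec" (rotation vector, rad) and "tvec" (3), from world to camera coordinates, as OpenCV has them. Camera axes: x right, y down, z forward; pixel columns grow to the right and rows downward; lengths in m; the calibration is good to about 2 mm. A picture is of the moment at which its call begins.
- job.close_job(): hands the job in, once; it reports no verdict.
Trained networks look in a picture, given as the dict that the camera call returned (one of the last four; its "shot" number tells which), for a name from the list of things; names that differ only in an ending like _2 or _b are one class to them, and where a whole thing is asked for, a point or a joint stands for the part that bears it (a point fixed in the world has none). Each returns a list of dicts, best first, with "conf" (0 to 1); they miss things now and then, are a little off and sometimes report something else, mostly with a low value. They report only what shows in the picture. A call takes as long as a camera call.
- look_for(query, picture): "location" ([x, y, z] in m, in world coordinates, good to about 4 mm: the middle of the surface that is visible of it).
- trace(query, picture): "region" (400x640 bool, what is visible of it).
- pinpoint(query, picture): "location" ([x, y, z] in m, in world coordinates, good to about 4 mm: a listed point, or the origin of a listed thing).
The state is a dict: "clock": time; "joint_positions": joint angles; "qvel": joint speeds; "effort": joint torques, N m; "position": TCP position; "tcp_rot": TCP orientation; "contact_force": force on the tool from outside, world axes, zero at the start; "moment": the same for the moment, N m; "gripper_width": finger opening in m.
Only numpy, scipy, OpenCV 4.12 (cv2) and the standard library are available. Lean on these libraries where they do the work, as an engineer would, in place of code of your own. Each camera call takes 0.05 s, during which the arm holds its last target.

### The job

Make up two kits. Glaze kit: stand the two glaze jars within reach in a row in the narrow crate with the tall ends, then push the wooden wedge, narrow foot down, firmly into the gap that is left, so that the row is packed tight. Trimming kit: lay the loop tool and the needle tool flat in the wide low tray, one in each lane; leave the brush, the clay cup and the tape roll where they are.

Things in the scene. Friction and masses are not known exactly. Their poses are not given: they have to be found in the camera images.
- jar_crate: fixed plywood crate at left or right, 184 mm long (x) by 88 mm (y); origin at the centre of its underside. Inside 160 by 76 mm, floor 6 mm above the table; long sides 6 mm thick, low (top 28 mm above the table); end walls 12 mm thick, tall (top 75 mm), each with a hand slot. Two jars in a row along x leave 36 mm for the wedge.
- tool_tray: fixed low wooden tray at left or right, 227 mm long (x) by 150 mm (y); origin at the centre of its underside. Floor 5 mm, wall tops 17 mm above the table, walls 6 mm thick, inside 215 by 138 mm. A rib along x, 6 mm wide and 6 mm above the floor, divides it into two lanes 66 mm wide, centre lines at y = +36 and -36 mm.
- jar_1_mid (a point): upright glaze jar: white label and white screw lid, round, 62 mm diameter, 73 mm tall (its side is straight to 69 mm). The point is its centre, 36 mm above its foot; its z axis points up. The two jars are alike in size and either may take either place in the crate.
- jar_2_mid (a point): upright glaze jar: white label and white screw lid, round, 62 mm diameter, 73 mm tall (its side is straight to 69 mm). The point is its centre, 36 mm above its foot; its z axis points up. The two jars are alike in size and either may take either place in the crate.
- wedge_mid (a point): loose waxed wooden wedge, 94 mm tall, standing on its narrow foot, easily toppled. Both faces taper along its x: 18 mm thick at the foot, 38 mm at 68 mm up, then a straight 24 mm grip to the top. 40 mm wide along its y. Point: its centre, 47 mm above the foot. Locked, the point is 56 to 62 mm above the table; takes a push of 10 to 20 N on its top, then stays by friction.
- loop_tool_mid (a point): loop tool lying flat: wooden handle with a steel wire loop at one end, 175 mm long along its own y axis (loop at -y), handle 12 mm wide and 11 mm high. The point is half-way along its length, on the handle, 5.5 mm above its underside.
- needle_tool_mid (a point): needle tool lying flat: wooden handle with a thin steel needle at one end, 137 mm long along its own y axis (needle at -y), handle 10 mm wide and 10 mm high. The point is half-way along its length, on the handle (which reaches only 26 mm from it to -y and 69 mm to +y), 5 mm above its underside.
- brush_mid (a point): white-handled slip brush lying flat, 223 mm long along its own y axis, 10 mm wide, 9 mm high; belongs to neither kit. The point is half-way along it, 4.5 mm above its underside.
- clay_cup_mid (a point): unglazed clay beaker, 78 mm wide, 84 mm tall, standing behind the work; not to be moved. The point is its centre, 42 mm above its foot.
- tape_roll_mid (a point): roll of cream masking tape lying flat, 104 mm wide, 25 mm high, behind the work; not to be moved. The point is its centre, 12.5 mm above its underside.

How it is judged:
By the outcome, as a careful person would: the job done as asked, in the order asked, and still so for the second after the job is handed in, with the robot touching nothing.
It also fails if it takes over 128 s, if anything falls off the work surface, if the arm or the gripper's body presses on something with over 40 N, if the wrist force passes 120 N, or if a joint passes its speed limit or range.

## Working session

There is one attempt and no reset: what is moved stays moved. The work goes in short steps, Python scripts to look and compute and a tool call to move; the robot and the scene stay as the last step left them, time stands still between calls to the robot, and variables do not carry over. Pictures are saved under pics/ and viewed, and the job is handed in when it is done.

Besides the shell and the picture viewer there is one more tool, called after "Request:" as name(argument=value, ...) on one line, values as JSON. drive_tool: Moves the arm, as the interface text tells. Its arguments: {"type":"object","properties":{"rows":{"type":"array","items":{"type":"array"}},"claw":{"type":"number"},"newtons":{"type":"number"}},"required":["rows"]}

```bash
mkdir -p pics; ls; python3 - <<'E'
from station import sensors, grab_frame, job, look_for, trace, pinpoint, r
import cv2, numpy as np
print(sensors.state()); print(r.hold_point_z)
for n in ("top","side"):
    p=grab_frame(n); cv2.imwrite(f"pics/{n}0.png",p["image"][:,:,::-1])
    print(n,p["shot"],cv2.Rodrigues(p["rvec"])[0].round(3).tolist(),p["tvec"])
    for q in ["jar_crate","tool_tray","jar_1_mid","wedge_mid","loop_tool_mid","needle_tool_mid","brush_mid","clay_cup_mid","tape_roll_mid"]:
        print(q,[(np.round(d["location"],3).tolist(),round(d["conf"],2)) for d in pinpoint(q,p)][:4])
E
```

```text
pics
{'clock': 0.0, 'joint_positions': array([ 9.26918337e-01,  1.59049648e-01,  1.59827300e+00,  4.90924324e-07,
        1.38618265e+00, -2.10097901e-01]), 'qvel': array([-0.00017909,  0.00048377, -0.00074753,  0.00057705, -0.00055745,
       -0.00048919]), 'effort': array([-6.84179886e-04, -3.95991504e+01, -3.31430984e+01, -2.03371778e-04,
        8.35154933e-03, -2.98771248e-06]), 'position': array([0.24131707, 0.52123681, 0.23029614]), 'tcp_rot': array([-6.75879891e-01, -3.06721443e+00,  2.73363338e-03]), 'contact_force': array([-0.46626725,  0.29415094,  0.47675414]), 'moment': array([-0.00022524,  0.02575181, -0.02476977]), 'gripper_width': 0.08557298281484146}
0.0187
top 1 [[-0.016, -1.0, -0.003], [-0.986, 0.017, -0.166], [0.166, -0.0, -0.986]] [0.00148147 0.65246177 1.05367367]
jar_crate [([0.518, -0.273, 0.002], 0.72)]
tool_tray [([0.505, 0.266, 0.002], 0.75)]
jar_1_mid [([0.658, -0.11, 0.038], 0.95)]
wedge_mid [([0.644, 0.116, 0.049], 0.76)]
loop_tool_mid [([0.478, -0.01, 0.004], 0.63)]
needle_tool_mid [([0.466, -0.086, 0.006], 0.44)]
brush_mid [([0.478, 0.093, 0.003], 0.81)]
clay_cup_mid [([0.779, -0.054, 0.042], 0.66)]
tape_roll_mid [([0.793, 0.127, 0.014], 0.84)]
side 2 [[0.984, -0.179, -0.02], [-0.088, -0.38, -0.921], [0.157, 0.908, -0.39]] [-0.60013738  0.10569075  0.8673724 ]
jar_crate [([0.52, -0.273, -0.002], 0.98), ([0.507, 0.261, -0.006], 0.2)]
tool_tray [([0.506, 0.262, -0.005], 0.92), ([0.477, -0.005, 0.006], 0.56)]
jar_1_mid [([0.66, -0.111, 0.03], 0.72)]
wedge_mid [([0.642, 0.12, 0.044], 0.61)]
loop_tool_mid [([0.476, -0.004, 0.001], 0.69)]
needle_tool_mid [([0.467, -0.086, 0.004], 0.69)]
brush_mid [([0.471, 0.092, 0.004], 0.49)]
clay_cup_mid [([0.52, -0.274, -0.005], 0.21)]
tape_roll_mid [([0.794, 0.125, 0.013], 0.84)]
```

View pics/top0.png

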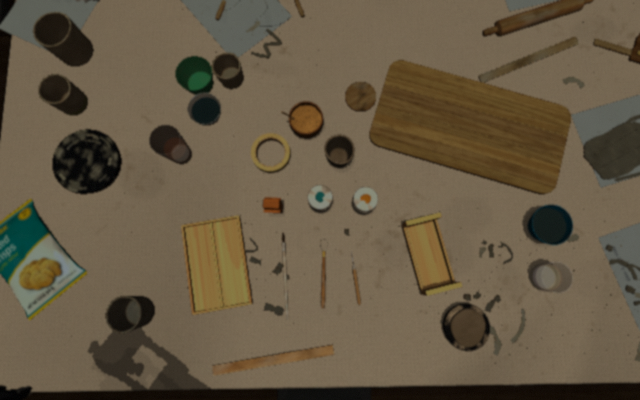

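View pics/side0.png

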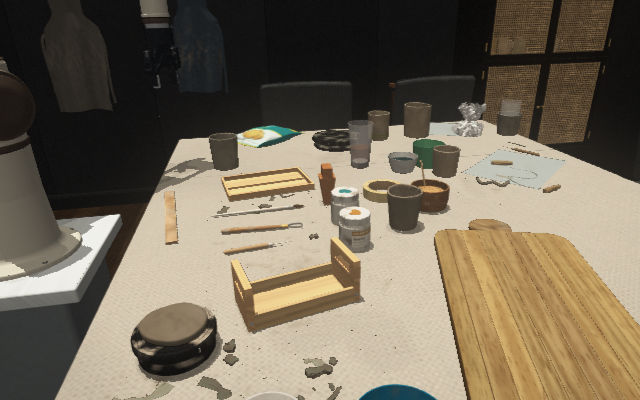

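The top view (up is +x, left is +y) shows the tray at (217,265), the crate at (431,255), both slightly turned, the jars at (320,197) and (365,200), and the wedge at (272,205). The tools lie at (323,275) for the loop, (356,280) for the needle and (285,270) for the brush. Next I'll get precise poses from the masks and depth.

```bash
cat > h.py <<'E'
from station import sensors, grab_frame, job, look_for, trace, pinpoint, r
import cv2, numpy as np
from scipy.spatial.transform import Rotation as R
def cloud(p):
    d=p["depth"];K=p["intrinsics"];v,u=np.indices(d.shape)
    c=np.stack([(u-K[0,2])/K[0,0]*d,(v-K[1,2])/K[1,1]*d,d],-1)
    Rm=cv2.Rodrigues(p["rvec"])[0]
    w=(c-np.asarray(p["tvec"]).ravel())@Rm
    w[d==0]=np.nan
    return w
def pts(q,p,w,i=0):
    t=trace(q,p)
    if len(t)<=i: return np.zeros((0,3)),0
    P=w[t[i]["region"]]; return P[~np.isnan(P[:,0])],t[i]["conf"]
def rect(P):
    (c,s,a)=cv2.minAreaRect((P[:,:2]*1000).astype(np.float32)); return np.round(c,1),np.round(s,1),round(a,1)
def proj(P,p):
    return cv2.projectPoints(np.asarray(P,float).reshape(-1,3),p["rvec"],p["tvec"],p["intrinsics"],None)[0].reshape(-1,2)
def crop(p,u0,v0,u1,v1,name,k=4):
    cv2.imwrite(name,cv2.resize(p["image"][v0:v1,u0:u1,::-1],None,fx=k,fy=k,interpolation=cv2.INTER_CUBIC))
E
python3 - <<'E'
from h import *
for n in ("top","side"):
    p=grab_frame(n);w=cloud(p);print(n,p["intrinsics"][0,0])
    for q in ["jar_crate","tool_tray","jar_1_mid","jar_2_mid","wedge_mid","loop_tool_mid","needle_tool_mid","brush_mid"]:
        for i,t in enumerate(trace(q,p)[:3]):
            P=w[t["region"]];P=P[~np.isnan(P[:,0])]
            if t["conf"]<.3 or len(P)<5: continue
            e=np.linalg.svd(P[:,:2]-P[:,:2].mean(0),full_matrices=False)[2][0]
            print(q,round(t["conf"],2),len(P),"z",np.percentile(P[:,2],[2,50,98]).round(3),"mean",P.mean(0).round(3),"rect",*rect(P),"pca",np.degrees(np.arctan2(e[1],e[0])).round(1))
    if n=="top":
        crop(p,230,160,430,310,"pics/topc.png")
        table=w[(np.abs(w[...,0]-.5)<.1)&(np.abs(w[...,1]+.15)<.02)];print("table z",np.nanmedian(table[:,2]))
E
```

```text
top 445.3566438015509
jar_crate 0.63 2886 z [0.001 0.007 0.077] mean [ 0.519 -0.27   0.019] rect [ 520.6 -275.1] [198.1 104. ] 11.7 pca -166.9
jar_crate 0.43 208 z [0.004 0.01  0.014] mean [ 0.458 -0.004  0.01 ] rect [463.1  -3.2] [  7.6 142.4] 89.1 pca 178.5
tool_tray 0.86 5273 z [0.001 0.006 0.019] mean [0.505 0.267 0.007] rect [505.6 265.8] [225.8 150.4] 9.3 pca -171.6
tool_tray 0.33 2955 z [0.    0.007 0.077] mean [ 0.519 -0.271  0.02 ] rect [ 522.  -279.9] [199.  112.4] 14.1 pca -166.3
jar_1_mid 0.85 599 z [-0.001  0.071  0.076] mean [ 0.653 -0.109  0.063] rect [ 662.7 -116.1] [61.6 78.6] 57.5 pca 150.3
jar_2_mid 0.95 528 z [0.017 0.071 0.076] mean [0.658 0.001 0.067] rect [661.5   1.4] [57.9 58.7] 88.9 pca 168.1
wedge_mid 0.73 291 z [0.005 0.091 0.097] mean [0.643 0.115 0.079] rect [646.5 117.4] [41.9 37.8] 87.8 pca -87.8
loop_tool_mid 0.7 155 z [0.005 0.01  0.014] mean [ 0.458 -0.004  0.01 ] rect [464.4  -4.1] [  8.5 134. ] 87.8 pca 178.1
needle_tool_mid 0.49 119 z [0.005 0.009 0.013] mean [ 0.443 -0.087  0.009] rect [448.1 -86.4] [94.7  9. ] 8.8 pca -172.1
brush_mid 0.7 245 z
[... 761 characters left out ...]
-0.001  0.006  0.018] mean [0.505 0.262 0.008] rect [508.5 293.1] [243. 219.] 9.0 pca -158.8
loop_tool_mid 0.89 359 z [-0.     0.007  0.012] mean [ 0.471 -0.009  0.007] rect [4.78e+02 3.00e-01] [ 34.8 172.1] 86.5 pca 179.5
loop_tool_mid 0.72 150 z [0.002 0.006 0.009] mean [0.492 0.088 0.006] rect [478.2  92.1] [183.5  19.2] 1.1 pca -177.7
needle_tool_mid 0.74 513 z [0.    0.018 0.026] mean [0.78  0.125 0.017] rect [765.8  76.4] [217.9  83. ] 68.8 pca -113.0
needle_tool_mid 0.57 219 z [-0.001  0.007  0.011] mean [ 0.449 -0.093  0.007] rect [446.9 -91.5] [88.8 28.1] 22.4 pca -172.1
brush_mid 0.75 259 z [0.002 0.006 0.01 ] mean [0.483 0.088 0.006] rect [475.4  87.1] [214.6  12.4] 3.5 pca -177.5
```

View pics/topc.png

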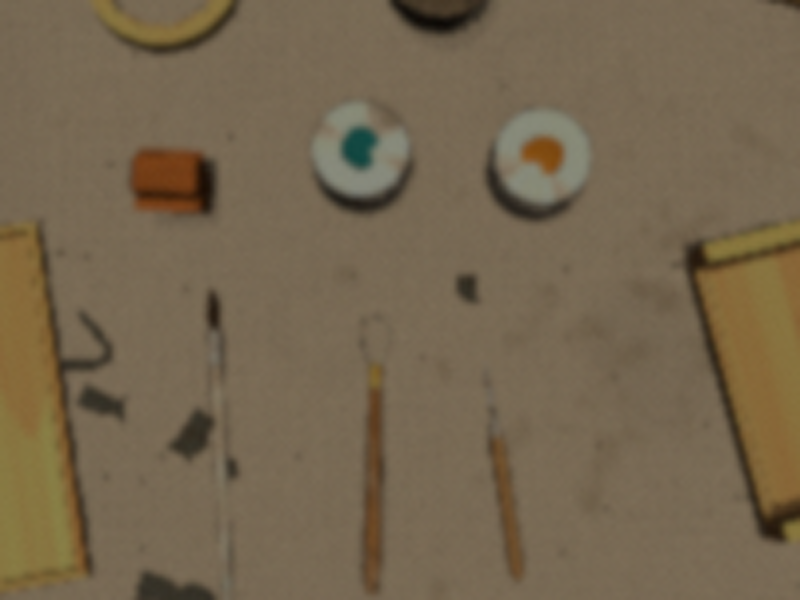

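```bash
python3 - <<'E'
from h import *
p=grab_frame("top");w=cloud(p)
crop(p,380,190,580,340,"pics/topr.png")
print("obj545",w[277,545],w[277,540],[ (d["location"],d["conf"]) for d in look_for("jar_1_mid",p)])
x,y,z=w[...,0],w[...,1],w[...,2]
near=(abs(x-.52)<.13)&(abs(y+.275)<.09)
W=near&(z>.066)&(z<.085)
for s,m in (("far",x>.52),("near",x<.52)):
    P=w[W&m];print(s,len(P),P.mean(0).round(4),*rect(P))
f=near&(z>.003)&(z<.012); print("floor",f.sum(),*rect(w[f]))
sd=near&(z>.022)&(z<.034);print("sides",*rect(w[sd]))
t=(abs(x-.505)<.15)&(abs(y-.266)<.12)&(z>.013)&(z<.022);print("traywall",t.sum(),*rect(w[t]))
for c in ((.66,0.),(.66,-.11)):
    m=(np.hypot(x-c[0],y-c[1])<.05)&(z>.068)&(z<.08);P=w[m].astype(np.float32)
    print("lid",m.sum(),P.mean(0),cv2.minEnclosingCircle((P[:,:2]*1000)))
m=(np.hypot(x-.645,y-.117)<.05)&(z>.086)&(z<.1);print("wedge top",m.sum(),w[m].mean(0),*rect(w[m]))
P=proj([[.52,-.27,0]],p);print(P)
ti=trace("wedge_mid",p)[0]["region"]
E
```

```text
obj545 [ 0.45994193 -0.55177178  0.03285911] [ 0.46041944 -0.52173354  0.07012652] [([0.6527, -0.1104, 0.0749], 0.93)]
far 186 [ 0.6038 -0.2491  0.0746] [ 604.3 -249.8] [12.5 88. ] 13.2
near 205 [ 0.4371 -0.2881  0.0744] [ 437.  -288.6] [12.2 87.3] 13.4
floor 1887 [ 519.8 -274.8] [179.8 258.1] 89.8
sides [ 495.6 -277. ] [238.8 101.4] 18.2
traywall 761 [505.8 266. ] [227.4 150.2] 9.3
lid 452 [6.6283661e-01 4.8782828e-04 7.2031595e-02] ((663.120849609375, 0.46666499972343445), 30.374359130859375)
lid 464 [ 0.6563146  -0.11093782  0.07209949] ((656.2833862304688, -110.57379913330078), 30.756818771362305)
wedge top 165 [0.64474723 0.1176834  0.09416191] [645.  118.4] [40.5 22.3] 88.9
[[426.37308523 255.05151829]]
```

View pics/topr.png

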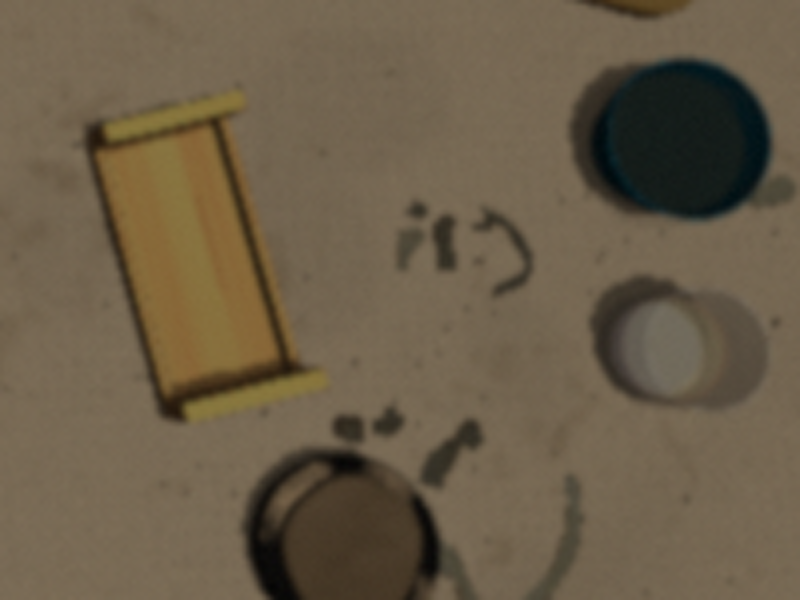

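```bash
cat >> h.py <<'E'
def plan(pos,yang,ang=None):
    """rows from current state to TCP pos, tool pointing down, tool y-axis at world angle yang (deg)"""
    s=sensors.state();p0=np.array(s["position"]);R0=R.from_rotvec(s["tcp_rot"])
    a=np.radians(yang);y=np.array([np.cos(a),np.sin(a),0]);z=np.array([0,0,-1.]);x=np.cross(y,z)
    R1=R.from_matrix(np.stack([x,y,z],1));rv=(R0.inv()*R1).as_rotvec()
    d=np.array(pos)-p0
    n=max(1,int(np.ceil(max(np.linalg.norm(d)/.060,np.degrees(np.linalg.norm(rv))/10.3))))
    rows=[]
    for i in range(n):
        Ri=R0*R.from_rotvec(rv*i/n)
        t=Ri.inv().apply(d/n)/.5; w=rv/n/np.radians(30)
        rows.append([t.round(3).tolist(),w.round(3).tolist()])
    print("pos",p0.round(4),"rot err deg",np.degrees(rv).round(2),"F",np.round(s["contact_force"],1),"w",round(s["gripper_width"],4),"t",s["clock"],"n",n)
    for i in range(0,n,8): print(str(rows[i:i+8]).replace(" ",""))
C=np.array([.5207,-.269]);CY=13.1
T=np.array([.5058,.266]);TY=9.3
def loc(c,yaw,u,v):
    a=np.radians(yaw);return (c+np.array([np.cos(a)*u-np.sin(a)*v,np.sin(a)*u+np.cos(a)*v])).round(4)
E
python3 - <<'E'
from h import *
p=grab_frame("side");crop(p,300,150,400,260,"pics/sidew.png",6)
p=grab_frame("top");w=cloud(p);x,y,z=w[...,0],w[...,1],w[...,2]
m=(np.hypot(x-.64,y-.117)<.05)&(z>.055)&(z<.08);print("shoulder",m.sum(),w[m].mean(0),*rect(w[m]))
plan([.6563,-.1109,.15],-76.9)
E
```

```text
shoulder 89 [0.64104667 0.11668296 0.06851764] [646.4 118. ] [39.8 37.9] 88.6
pos [0.2417 0.5217 0.2313] rot err deg [  0.     0.   142.05] F [0.8 0.2 0.1] w 0.0853 t 2.15 n 14
[[[-0.092,-0.057,0.012],[0.0,0.0,0.338]],[[-0.1,-0.04,0.012],[0.0,0.0,0.338]],[[-0.106,-0.022,0.012],[0.0,0.0,0.338]],[[-0.108,-0.003,0.012],[0.0,0.0,0.338]],[[-0.107,0.016,0.012],[0.0,0.0,0.338]],[[-0.102,0.035,0.012],[0.0,0.0,0.338]],[[-0.095,0.052,0.012],[0.0,0.0,0.338]],[[-0.084,0.068,0.012],[0.0,0.0,0.338]]]
[[[-0.071,0.082,0.012],[0.0,0.0,0.338]],[[-0.055,0.093,0.012],[0.0,0.0,0.338]],[[-0.038,0.101,0.012],[0.0,0.0,0.338]],[[-0.019,0.106,0.012],[0.0,0.0,0.338]],[[-0.0,0.108,0.012],[0.0,0.0,0.338]],[[0.019,0.106,0.012],[0.0,0.0,0.338]]]
```

View pics/sidew.png

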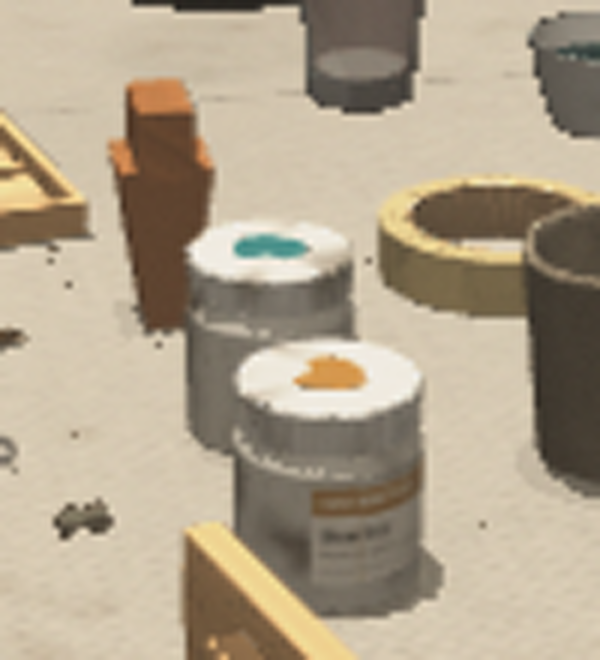

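The wedge stands foot down near (0.6455, 0.118). Its grip is 24 mm thick along x and 40 mm wide along y. Moving to the first jar.

Request:
drive_tool(rows=[[[-0.092, -0.057, 0.012], [0, 0, 0.338]], [[-0.1, -0.04, 0.012], [0, 0, 0.338]], [[-0.106, -0.022, 0.012], [0, 0, 0.338]], [[-0.108, -0.003, 0.012], [0, 0, 0.338]], [[-0.107, 0.016, 0.012], [0, 0, 0.338]], [[-0.102, 0.035, 0.012], [0, 0, 0.338]], [[-0.095, 0.052, 0.012], [0, 0, 0.338]], [[-0.084, 0.068, 0.012], [0, 0, 0.338]]], claw=-1, newtons=40)

```text
clock: 3.15
position: [0.4782, 0.1485, 0.1839]
tcp_rot: [2.544, 1.842, 0.012]
contact_force: [0.4, 1.3, 0.1]
gripper_width: 0.0853
```

```bash
python3 -c "
from h import *
plan([.6563,-.1109,.15],-76.9)"
```

```text
pos [0.4782 0.1485 0.1839] rot err deg [ 0.08 -0.44 58.7 ] F [0.4 1.3 0.1] w 0.0853 t 3.15 n 6
[[[-0.064,0.083,0.011],[0.0,-0.002,0.326]],[[-0.049,0.093,0.011],[0.0,-0.002,0.326]],[[-0.032,0.1,0.011],[0.0,-0.002,0.326]],[[-0.015,0.104,0.011],[0.0,-0.002,0.326]],[[0.003,0.105,0.011],[0.0,-0.002,0.326]],[[0.021,0.103,0.011],[0.0,-0.002,0.326]]]
```

Tracking is accurate.

Request:
drive_tool(rows=[[[-0.064, 0.083, 0.011], [0, -0.002, 0.326]], [[-0.049, 0.093, 0.011], [0, -0.002, 0.326]], [[-0.032, 0.1, 0.011], [0, -0.002, 0.326]], [[-0.015, 0.104, 0.011], [0, -0.002, 0.326]], [[0.003, 0.105, 0.011], [0, -0.002, 0.326]], [[0.021, 0.103, 0.011], [0, -0.002, 0.326]], [[0, 0, 0], [0, 0, 0]]])

```text
clock: 4.03
position: [0.658, -0.1279, 0.1499]
tcp_rot: [3.127, 0.294, 0.006]
contact_force: [0.1, 0.2, -0.4]
gripper_width: 0.0854
```

```bash
python3 -c "
from h import *
plan([.6563,-.1109,.026],-76.9)"
```

```text
pos [ 0.658  -0.1279  0.1499] rot err deg [ 0.05 -0.23 -2.36] F [ 0.1  0.2 -0.4] w 0.0854 t 4.025 n 3
[[[0.001,-0.011,0.083],[0.001,-0.003,-0.026]],[[0.001,-0.011,0.083],[0.001,-0.003,-0.026]],[[0.001,-0.011,0.083],[0.001,-0.003,-0.026]]]
```

Request:
drive_tool(rows=[[[0.003, -0.034, 0.0], [0, -0.003, -0.078]], [[0, 0, 0], [0, 0, 0]]])

```text
clock: 4.28
position: [0.6557, -0.1083, 0.1497]
tcp_rot: [-3.12, -0.365, -0.003]
contact_force: [0.1, 0.6, 0.2]
gripper_width: 0.0852
```

```bash
python3 -c "
from h import *
plan([.6563,-.1109,.026],-76.9)"
```

```text
pos [ 0.6557 -0.1083  0.1497] rot err deg [-0.03 -0.1   0.26] F [0.1 0.6 0.2] w 0.0852 t 4.275 n 3
[[[-0.0,0.002,0.082],[-0.0,-0.001,0.003]],[[-0.0,0.002,0.082],[-0.0,-0.001,0.003]],[[-0.0,0.002,0.082],[-0.0,-0.001,0.003]]]
```

Request:
drive_tool(rows=[[[0, 0.005, 0.06], [0, 0, 0]], [[0, 0, 0.07], [0, 0, 0]], [[0, 0, 0.06], [0, 0, 0]], [[0, 0, 0.03], [0, 0, 0]], [[0, 0, 0.01], [0, 0, 0]], [[0, 0, 0], [0, 0, 0]]])

```text
clock: 5.03
position: [0.6579, -0.104, 0.0373]
tcp_rot: [3.115, 0.384, 0.013]
contact_force: [-0.6, 0.5, 1.0]
gripper_width: 0.086
```

```bash
python3 -c "
from h import *
plan([.6563,-.1109,.026],-76.9)"
```

```text
pos [ 0.6579 -0.104   0.0373] rot err deg [ 0.21 -0.45  0.95] F [-0.6  0.5  1. ] w 0.086 t 5.025 n 1
[[[-0.007,0.012,0.023],[0.007,-0.015,0.032]]]
```

Request:
drive_tool(rows=[[[-0.005, 0.012, 0.018], [0, -0.012, 0.03]], [[0, 0, 0], [0, 0, 0]]])

```text
clock: 5.28
position: [0.6583, -0.1114, 0.0299]
tcp_rot: [3.116, 0.358, 0.007]
contact_force: [-0.5, 0.4, -0.1]
gripper_width: 0.0851
```

```bash
python3 -c "
from h import *
plan([.6563,-.1109,.026],-76.9)"
```

```text
pos [ 0.6583 -0.1114  0.0299] rot err deg [ 0.33 -0.24  0.  ] F [-0.5  0.4 -0.1] w 0.0851 t 5.275 n 1
[[[-0.004,-0.002,0.008],[0.011,-0.008,0.0]]]
```

Request:
drive_tool(rows=[[[-0.004, 0, 0.006], [0.01, -0.008, 0]], [[0, 0, 0], [0, 0, 0]], [[0, 0, 0], [0, 0, 0]], [[0, 0, 0], [0, 0, 0]], [[0, 0, 0], [0, 0, 0]], [[0, 0, 0], [0, 0, 0]]], claw=1, newtons=40)

```text
clock: 6.02
position: [0.6567, -0.1124, 0.0273]
tcp_rot: [3.12, 0.358, 0.001]
contact_force: [0.1, 0.2, -0.9]
gripper_width: 0.0612
```

```bash
python3 -c "
from h import *
plan([.6563,-.1109,.13],-76.9)
print(loc(C,CY,-.047,0),loc(C,CY,.0165,0),loc(C,CY,.0635,0))"
```

```text
pos [ 0.6567 -0.1124  0.0273] rot err deg [ 0.04 -0.03 -0.02] F [ 0.1  0.2 -0.9] w 0.0612 t 6.025 n 2
[[[0.0,-0.001,-0.103],[0.001,-0.001,-0.0]],[[-0.0,-0.002,-0.103],[0.001,-0.001,-0.0]]]
[ 0.4749 -0.2797] [ 0.5368 -0.2653] [ 0.5825 -0.2546]
```

Request:
drive_tool(rows=[[[0, 0, -0.06], [0, 0, 0]], [[0, 0, -0.1], [0, 0, 0]], [[0, 0, -0.07], [0, 0, 0]], [[0, 0, 0], [0, 0, 0]]])

```text
clock: 6.52
position: [0.6547, -0.1114, 0.1422]
tcp_rot: [-3.119, -0.358, 0.007]
contact_force: [0.6, -0.3, -2.1]
gripper_width: 0.0614
```

```bash
python3 -c "
from h import *
plan([.4765,-.2793,.14],-76.9)"
```

```text
pos [ 0.6547 -0.1114  0.1422] rot err deg [-0.17  0.25 -0.01] F [ 0.6 -0.3 -2.1] w 0.0614 t 6.525 n 5
[[[-0.085,0.049,0.001],[-0.001,0.002,-0.0]],[[-0.085,0.049,0.001],[-0.001,0.002,-0.0]],[[-0.085,0.049,0.001],[-0.001,0.002,-0.0]],[[-0.085,0.049,0.001],[-0.001,0.002,-0.0]],[[-0.085,0.049,0.001],[-0.001,0.002,-0.0]]]
```

Request:
drive_tool(rows=[[[-0.06, 0.035, 0], [0, 0, 0]], [[-0.09, 0.05, 0], [0, 0, 0]], [[-0.1, 0.057, 0], [0, 0, 0]], [[-0.09, 0.05, 0], [0, 0, 0]], [[-0.05, 0.03, 0], [0, 0, 0]], [[-0.025, 0.015, 0], [0, 0, 0]], [[0, 0, 0], [0, 0, 0]]])

```text
clock: 7.4
position: [0.4683, -0.2726, 0.1274]
tcp_rot: [-3.104, -0.359, 0.03]
contact_force: [-0.1, 0.9, -2.9]
gripper_width: 0.061
```

```bash
python3 -c "
from h import *
plan([.4765,-.2793,.14],-76.9)"
```

```text
pos [ 0.4683 -0.2726  0.1274] rot err deg [-1.08  0.99  0.09] F [-0.1  0.9 -2.9] w 0.061 t 7.4 n 1
[[[0.013,0.016,-0.026],[-0.036,0.033,0.003]]]
```

Request:
drive_tool(rows=[[[0.013, 0.012, 0], [-0.036, 0.033, 0]], [[0, 0, 0], [0, 0, 0]]])

```text
clock: 7.65
position: [0.4777, -0.2756, 0.1263]
tcp_rot: [-3.12, -0.364, -0.002]
contact_force: [-0.3, -0.7, -2.2]
gripper_width: 0.0611
```

```bash
python3 -c "
from h import *
plan([.4765,-.2793,.05],-76.9)"
```

```text
pos [ 0.4777 -0.2756  0.1263] rot err deg [ 0.   -0.09  0.2 ] F [-0.3 -0.7 -2.2] w 0.0611 t 7.65 n 2
[[[-0.002,0.003,0.076],[0.0,-0.002,0.003]],[[-0.002,0.003,0.076],[0.0,-0.002,0.003]]]
```

Request:
drive_tool(rows=[[[0, 0.006, 0.04], [0, 0, 0]], [[0, 0, 0.055], [0, 0, 0]], [[0, 0, 0.04], [0, 0, 0]], [[0, 0, 0.02], [0, 0, 0]], [[0, 0, 0], [0, 0, 0]]])

```text
clock: 8.28
position: [0.4829, -0.2766, 0.0481]
tcp_rot: [3.117, 0.373, 0.008]
contact_force: [1.1, -0.1, -2.7]
gripper_width: 0.0613
```

```bash
python3 -c "
from h import *
plan([.4777,-.2793,.035],-76.9)
p=grab_frame('top');crop(p,380,190,480,310,'pics/a1.png',5)"
```

```text
pos [ 0.4829 -0.2766  0.0481] rot err deg [ 0.17 -0.26  0.55] F [ 1.1 -0.1 -2.7] w 0.0613 t 8.275 n 1
[[[-0.012,0.003,0.026],[0.006,-0.009,0.018]]]
```

View pics/a1.png

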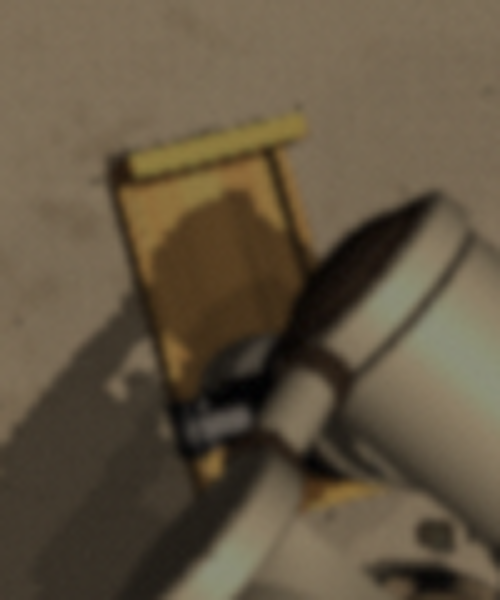

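The arm hides the jar, so I'll go by the measured pose and the force. Lowering gently.

Request:
drive_tool(rows=[[[-0.008, 0.003, 0.016], [0, -0.009, 0.018]], [[0, 0, 0.006], [0, 0, 0]], [[0, 0, 0.003], [0, 0, 0]]])

```text
clock: 8.7
position: [0.4809, -0.2807, 0.0376]
tcp_rot: [3.114, 0.357, 0.005]
contact_force: [-0.1, -0.2, -2.4]
gripper_width: 0.0611
```

```bash
python3 -c "
from h import *
plan([.4777,-.2793,.0335],-76.9)"
```

```text
pos [ 0.4809 -0.2807  0.0376] rot err deg [ 0.42 -0.15 -0.02] F [-0.1 -0.2 -2.4] w 0.0611 t 8.7 n 1
[[[-0.006,-0.004,0.008],[0.014,-0.005,-0.001]]]
```

Request:
drive_tool(rows=[[[-0.002, -0.003, 0.006], [0.014, -0.005, 0]], [[0, 0, 0.004], [0, 0, 0]], [[-0.006, 0, 0.001], [0, 0, 0]], [[-0.006, 0, 0.001], [0, 0, 0]]])

```text
clock: 9.2
position: [0.475, -0.2816, 0.0334]
tcp_rot: [3.12, 0.357, 0.004]
contact_force: [2.4, -0.2, 1.2]
gripper_width: 0.0613
```

```bash
python3 -c "
from h import *
plan([.4749,-.2797,.0335],-76.9)"
```

```text
pos [ 0.475  -0.2816  0.0334] rot err deg [ 0.1  -0.13 -0.03] F [ 2.4 -0.2  1.2] w 0.0613 t 9.2 n 1
[[[0.001,-0.004,-0.0],[0.003,-0.004,-0.001]]]
```

Request:
drive_tool(rows=[[[-0.005, -0.003, 0], [0, 0, 0]], [[-0.005, 0, 0], [0, 0, 0]], [[-0.005, 0, 0], [0, 0, 0]]])

```text
clock: 9.57
position: [0.4729, -0.2813, 0.0339]
tcp_rot: [3.118, 0.352, 0.027]
contact_force: [14.0, 3.2, -6.6]
gripper_width: 0.0612
```

```bash
python3 -c "
from h import *
plan([.4741,-.2799,.0335],-76.9)"
```

```text
pos [ 0.4729 -0.2813  0.0339] rot err deg [ 0.35 -0.95 -0.21] F [14.   3.2 -6.6] w 0.0612 t 9.575 n 1
[[[0.003,-0.002,0.001],[0.012,-0.032,-0.007]]]
```

The jar is against the end wall (14 N), at the expected u ≈ −49 mm. Releasing and going up.

Request:
drive_tool(rows=[[[0.003, 0, 0], [0, -0.03, 0]], [[0, 0, 0], [0, 0, 0]], [[0, 0, 0], [0, 0, 0]]], claw=-1)

```text
clock: 9.95
position: [0.4738, -0.2809, 0.0339]
tcp_rot: [3.116, 0.353, -0.0]
contact_force: [0.4, 0.8, -0.4]
gripper_width: 0.0855
```

Request:
drive_tool(rows=[[[0, 0, 0], [0, 0, 0]], [[0, 0, -0.04], [0, 0, 0]], [[0, 0, -0.1], [0, 0, 0]], [[0, 0, -0.1], [0, 0, 0]], [[0, 0, -0.03], [0, 0, 0]], [[0, 0, 0], [0, 0, 0]]])

```text
clock: 10.7
position: [0.4717, -0.2797, 0.1708]
tcp_rot: [3.119, 0.351, -0.006]
contact_force: [0.0, -0.4, -0.3]
gripper_width: 0.0853
```

```bash
python3 -c "
from h import *
plan([.6625,.001,.15],-76.9)"
```

```text
pos [ 0.4717 -0.2797  0.1708] rot err deg [ 0.14  0.23 -0.25] F [ 0.  -0.4 -0.3] w 0.0853 t 10.7 n 6
[[[0.083,-0.077,0.006],[0.001,0.001,-0.001]],[[0.083,-0.077,0.006],[0.001,0.001,-0.001]],[[0.083,-0.077,0.007],[0.001,0.001,-0.001]],[[0.083,-0.077,0.007],[0.001,0.001,-0.001]],[[0.083,-0.077,0.007],[0.001,0.001,-0.001]],[[0.083,-0.077,0.007],[0.001,0.001,-0.001]]]
```

Request:
drive_tool(rows=[[[0.06, -0.055, 0], [0, 0, 0]], [[0.09, -0.084, 0], [0, 0, 0]], [[0.09, -0.084, 0], [0, 0, 0]], [[0.09, -0.084, 0], [0, 0, 0]], [[0.08, -0.075, 0], [0, 0, 0]], [[0.05, -0.045, 0], [0, 0, 0]], [[0.02, -0.02, 0], [0, 0, 0]], [[0, 0, 0], [0, 0, 0]]])

```text
clock: 11.7
position: [0.6528, -0.0, 0.1496]
tcp_rot: [-3.115, -0.344, 0.044]
contact_force: [0.2, -0.2, 0.7]
gripper_width: 0.0851
```

```bash
python3 -c "
from h import *
plan([.6625,.001,.12],-76.9)"
```

```text
pos [ 0.6528 -0.      0.1496] rot err deg [-0.59  1.57 -0.5 ] F [ 0.2 -0.2  0.7] w 0.0851 t 11.7 n 1
[[[0.021,0.003,0.059],[-0.02,0.052,-0.017]]]
```

Request:
drive_tool(rows=[[[0.019, 0.003, 0], [-0.02, 0.052, -0.017]], [[0, 0, 0], [0, 0, 0]]])

```text
clock: 11.95
position: [0.6616, -0.0018, 0.1484]
tcp_rot: [3.12, 0.355, -0.0]
contact_force: [-0.3, -0.1, 0.6]
gripper_width: 0.0857
```

```bash
python3 -c "
from h import *
plan([.6625,.001,.03],-76.9)"
```

```text
pos [ 0.6616 -0.0018  0.1484] rot err deg [ 0.05  0.02 -0.1 ] F [-0.3 -0.1  0.6] w 0.0857 t 11.95 n 2
[[[0.002,-0.003,0.118],[0.001,0.0,-0.002]],[[0.001,-0.003,0.118],[0.001,0.0,-0.002]]]
```

Request:
drive_tool(rows=[[[0.001, -0.003, 0.06], [0, 0, 0]], [[0, 0, 0.07], [0, 0, 0]], [[0, 0.002, 0.06], [0, 0, 0]], [[0, 0.002, 0.03], [0, 0, 0]], [[0, 0, 0.01], [0, 0, 0]], [[0, 0, 0], [0, 0, 0]]])

```text
clock: 12.7
position: [0.6641, -0.0081, 0.0347]
tcp_rot: [3.118, 0.345, 0.01]
contact_force: [0.4, 0.5, 1.2]
gripper_width: 0.0854
```

```bash
python3 -c "
from h import *
plan([.6628,.0005,.027],-76.9)"
```

```text
pos [ 0.6641 -0.0081  0.0347] rot err deg [ 0.27 -0.35 -0.46] F [0.4 0.5 1.2] w 0.0854 t 12.7 n 1
[[[0.001,-0.018,0.015],[0.009,-0.012,-0.015]]]
```

Request:
drive_tool(rows=[[[0.001, -0.018, 0.012], [0, -0.012, -0.015]], [[0, 0, 0], [0, 0, 0]]])

```text
clock: 12.95
position: [0.664, 0.0013, 0.0305]
tcp_rot: [3.115, 0.358, 0.005]
contact_force: [1.0, 0.8, -0.2]
gripper_width: 0.0854
```

```bash
python3 -c "
from h import *
plan([.6628,.0005,.027],-76.9)"
```

```text
pos [0.664  0.0013 0.0305] rot err deg [ 0.34 -0.15  0.02] F [ 1.   0.8 -0.2] w 0.0854 t 12.95 n 1
[[[-0.003,0.001,0.007],[0.011,-0.005,0.001]]]
```

Request:
drive_tool(rows=[[[-0.003, 0.001, 0.006], [0.011, -0.005, 0]], [[0, 0, 0], [0, 0, 0]], [[0, 0, 0], [0, 0, 0]], [[0, 0, 0], [0, 0, 0]], [[0, 0, 0], [0, 0, 0]], [[0, 0, 0], [0, 0, 0]]], claw=1)

```text
clock: 13.7
position: [0.6632, 0.0005, 0.028]
tcp_rot: [3.121, 0.36, 0.002]
contact_force: [0.6, 0.5, -0.6]
gripper_width: 0.0612
```

Request:
drive_tool(rows=[[[0, 0, -0.06], [0, 0, 0]], [[0, 0, -0.1], [0, 0, 0]], [[0, 0, -0.09], [0, 0, 0]], [[0, 0, 0], [0, 0, 0]]])

```text
clock: 14.2
position: [0.6608, 0.0007, 0.1529]
tcp_rot: [-3.119, -0.359, 0.009]
contact_force: [0.4, -0.0, -3.0]
gripper_width: 0.0613
```

```bash
python3 -c "
from h import *
t=loc(C,CY,.019,0);print(t)
plan([*t,.14],-76.9)"
```

```text
[ 0.5392 -0.2647]
pos [0.6608 0.0007 0.1529] rot err deg [-0.13  0.3   0.03] F [ 0.4 -0.  -3. ] w 0.0613 t 14.2 n 5
[[[-0.071,0.092,0.005],[-0.001,0.002,0.0]],[[-0.071,0.092,0.005],[-0.001,0.002,0.0]],[[-0.071,0.092,0.005],[-0.001,0.002,0.0]],[[-0.071,0.092,0.005],[-0.001,0.002,0.0]],[[-0.071,0.092,0.005],[-0.001,0.002,0.0]]]
```

Request:
drive_tool(rows=[[[-0.045, 0.058, 0], [0, 0, 0]], [[-0.07, 0.09, 0], [0, 0, 0]], [[-0.08, 0.1, 0], [0, 0, 0]], [[-0.075, 0.098, 0], [0, 0, 0]], [[-0.05, 0.065, 0], [0, 0, 0]], [[-0.02, 0.03, 0], [0, 0, 0]], [[0, 0, 0], [0, 0, 0]]])

```text
clock: 15.08
position: [0.5362, -0.2535, 0.1383]
tcp_rot: [-3.106, -0.361, 0.035]
contact_force: [0.3, 0.5, -2.4]
gripper_width: 0.0613
```

```bash
python3 -c "
from h import *
t=loc(C,CY,.019,0);print(t)
plan([*t,.13],-76.9)"
```

```text
[ 0.5392 -0.2647]
pos [ 0.5362 -0.2535  0.1383] rot err deg [-0.95  1.17  0.15] F [ 0.3  0.5 -2.4] w 0.0613 t 15.075 n 1
[[[0.001,0.023,0.016],[-0.032,0.039,0.005]]]
```

Request:
drive_tool(rows=[[[0.002, 0.022, 0], [-0.032, 0.039, 0.005]], [[0, 0, 0], [0, 0, 0]]])

```text
clock: 15.32
position: [0.5405, -0.2621, 0.1369]
tcp_rot: [-3.12, -0.362, -0.001]
contact_force: [-0.1, 0.6, -2.0]
gripper_width: 0.0611
```

```bash
python3 -c "
from h import *
t=loc(C,CY,.019,0);print(t)
plan([*t,.04],-76.9)
p=grab_frame('side');crop(p,220,160,400,340,'pics/a2.png',3)"
```

```text
[ 0.5392 -0.2647]
pos [ 0.5405 -0.2621  0.1369] rot err deg [-0.04 -0.05  0.14] F [-0.1  0.6 -2. ] w 0.0611 t 15.325 n 2
[[[-0.002,0.002,0.097],[-0.001,-0.001,0.002]],[[-0.002,0.002,0.097],[-0.001,-0.001,0.002]]]
```

View pics/a2.png

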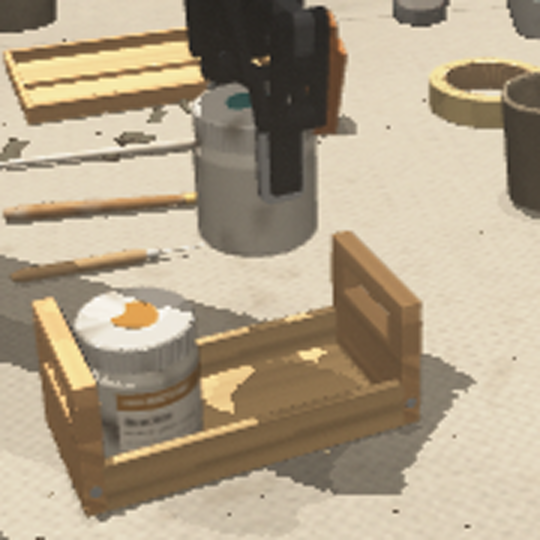

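Jar 1 stands upright at the near end, and jar 2 is held above the free space. Descending.

Request:
drive_tool(rows=[[[0, 0.006, 0.05], [0, 0, 0]], [[0, 0, 0.06], [0, 0, 0]], [[0, 0, 0.05], [0, 0, 0]], [[0, 0, 0.025], [0, 0, 0]], [[0, 0, 0.008], [0, 0, 0]], [[0, 0, 0], [0, 0, 0]]])

```text
clock: 16.12
position: [0.5453, -0.2615, 0.0404]
tcp_rot: [3.118, 0.372, 0.008]
contact_force: [0.4, 0.4, -2.7]
gripper_width: 0.0614
```

```bash
python3 -c "
from h import *
t=loc(C,CY,.016,0);print(t)
plan([*t,.034],-76.9)"
```

```text
[ 0.5363 -0.2654]
pos [ 0.5453 -0.2615  0.0404] rot err deg [ 0.1  -0.26  0.51] F [ 0.4  0.4 -2.7] w 0.0614 t 16.125 n 1
[[[-0.019,0.003,0.013],[0.003,-0.009,0.017]]]
```

Request:
drive_tool(rows=[[[-0.008, 0.003, 0.008], [0, -0.009, 0.017]], [[-0.004, 0, 0.004], [0, 0, 0]], [[-0.006, 0, 0.002], [0, 0, 0]], [[-0.005, 0, 0], [0, 0, 0]]])

```text
clock: 16.62
position: [0.5353, -0.2671, 0.0354]
tcp_rot: [3.116, 0.357, 0.005]
contact_force: [0.5, 0.1, -2.9]
gripper_width: 0.0609
```

```bash
python3 -c "
from h import *
t=loc(C,CY,.013,0);print(t)
plan([*t,.034],-76.9)"
```

```text
[ 0.5334 -0.2661]
pos [ 0.5353 -0.2671  0.0354] rot err deg [ 0.3  -0.14 -0.04] F [ 0.5  0.1 -2.9] w 0.0609 t 16.625 n 1
[[[-0.003,-0.003,0.003],[0.01,-0.005,-0.001]]]
```

Request:
drive_tool(rows=[[[0, -0.002, 0.003], [0.01, -0.005, 0]], [[-0.003, 0, 0.002], [0, 0, 0]], [[-0.005, 0, 0], [0, 0, 0]], [[-0.005, 0, 0], [0, 0, 0]]])

```text
clock: 17.12
position: [0.5332, -0.2678, 0.0349]
tcp_rot: [3.119, 0.354, 0.017]
contact_force: [14.1, 3.6, -5.6]
gripper_width: 0.0611
```

```bash
python3 -c "
from h import *
t=loc(C,CY,.013,0);print(t)
plan([*t,.034],-76.9)"
```

```text
[ 0.5334 -0.2661]
pos [ 0.5332 -0.2678  0.0349] rot err deg [ 0.22 -0.6  -0.13] F [14.1  3.6 -5.6] w 0.0611 t 17.125 n 1
[[[0.001,-0.003,0.002],[0.007,-0.02,-0.004]]]
```

Request:
drive_tool(rows=[[[0.001, 0, 0.003], [0, -0.02, 0]], [[0, 0, 0.001], [0, 0, 0]], [[0, 0, 0], [0, 0, 0]]])

```text
clock: 17.5
position: [0.5338, -0.268, 0.0341]
tcp_rot: [3.117, 0.355, -0.0]
contact_force: [0.2, 1.0, 0.1]
gripper_width: 0.0611
```

Request:
drive_tool(rows=[[[0, 0, 0], [0, 0, 0]], [[0, 0, 0], [0, 0, 0]], [[0, 0, -0.04], [0, 0, 0]], [[0, 0, -0.1], [0, 0, 0]], [[0, 0, -0.12], [0, 0, 0]], [[0, 0, -0.09], [0, 0, 0]], [[0, 0, -0.03], [0, 0, 0]], [[0, 0, 0], [0, 0, 0]]], claw=-1)

```text
clock: 18.5
position: [0.5332, -0.2678, 0.2347]
tcp_rot: [3.114, 0.354, 0.002]
contact_force: [-0.3, -0.1, -0.6]
gripper_width: 0.0855
```

```bash
python3 -c "
from h import *
plan([.6455,.118,.21],-91.3)"
```

```text
pos [ 0.5332 -0.2678  0.2347] rot err deg [ 0.45 -0.09 14.28] F [-0.3 -0.1 -0.6] w 0.0855 t 18.5 n 7
[[[0.056,-0.1,0.006],[0.002,-0.0,0.068]],[[0.052,-0.102,0.006],[0.002,-0.0,0.068]],[[0.049,-0.104,0.007],[0.002,-0.0,0.068]],[[0.045,-0.106,0.007],[0.002,-0.0,0.068]],[[0.041,-0.107,0.007],[0.002,-0.0,0.068]],[[0.037,-0.109,0.007],[0.002,-0.0,0.068]],[[0.033,-0.11,0.007],[0.002,-0.0,0.068]]]
```

Request:
drive_tool(rows=[[[0.04, -0.07, 0], [0, 0, 0.068]], [[0.052, -0.102, 0], [0, 0, 0.068]], [[0.049, -0.104, 0], [0, 0, 0.068]], [[0.045, -0.106, 0], [0, 0, 0.068]], [[0.041, -0.107, 0], [0, 0, 0.068]], [[0.037, -0.1, 0], [0, 0, 0.068]], [[0.03, -0.08, 0], [0, 0, 0.068]], [[0.01, -0.03, 0], [0, 0, 0]]])

```text
clock: 19.5
position: [0.6406, 0.1078, 0.2117]
tcp_rot: [3.139, -0.056, -0.043]
contact_force: [-1.4, -0.7, -0.3]
gripper_width: 0.0857
```

```bash
python3 -c "
from h import *
plan([.6455,.118,.18],-91.3)"
```

```text
pos [0.6406 0.1078 0.2117] rot err deg [ 0.12  1.56 -0.74] F [-1.4 -0.7 -0.3] w 0.0857 t 19.5 n 1
[[[0.011,-0.021,0.063],[0.004,0.052,-0.025]]]
```

Request:
drive_tool(rows=[[[0.01, -0.02, 0], [0, 0.052, -0.025]], [[0, 0, 0], [0, 0, 0]]])

```text
clock: 19.75
position: [0.6449, 0.1175, 0.2085]
tcp_rot: [3.138, -0.032, -0.005]
contact_force: [-0.0, -0.2, 0.5]
gripper_width: 0.0856
```

```bash
python3 -c "
from h import *
plan([.6455,.118,.13],-91.3)"
```

```text
pos [0.6449 0.1175 0.2085] rot err deg [0.17 0.18 0.12] F [-0.  -0.2  0.5] w 0.0856 t 19.75 n 2
[[[0.001,-0.001,0.079],[0.003,0.003,0.002]],[[0.001,-0.001,0.079],[0.003,0.003,0.002]]]
```

Request:
drive_tool(rows=[[[0, 0, 0.05], [0, 0, 0]], [[0, 0, 0.07], [0, 0, 0]], [[0, 0, 0.05], [0, 0, 0]], [[0, 0, 0.02], [0, 0, 0]], [[0, 0, 0], [0, 0, 0]]])

```text
clock: 20.38
position: [0.6448, 0.1099, 0.1125]
tcp_rot: [3.136, -0.043, -0.001]
contact_force: [0.1, 1.0, 0.0]
gripper_width: 0.0853
```

```bash
python3 -c "
from h import *
plan([.6455,.118,.069],-91.3)"
```

```text
pos [0.6448 0.1099 0.1125] rot err deg [ 0.3   0.05 -0.26] F [0.1 1.  0. ] w 0.0853 t 20.375 n 1
[[[0.001,-0.017,0.087],[0.01,0.002,-0.009]]]
```

Request:
drive_tool(rows=[[[0.001, -0.017, 0.01], [0.01, 0, -0.009]], [[0, 0, 0.02], [0, 0, 0]], [[0, -0.002, 0.03], [0, 0, 0]], [[0, -0.002, 0.015], [0, 0, 0]], [[0, 0, 0], [0, 0, 0]]])

```text
clock: 21.0
position: [0.6473, 0.1209, 0.0751]
tcp_rot: [-3.141, 0.035, -0.005]
contact_force: [-0.0, -0.0, 0.3]
gripper_width: 0.0855
```

```bash
python3 -c "
from h import *
plan([.6455,.118,.069],-91.3)"
```

```text
pos [0.6473 0.1209 0.0751] rot err deg [-0.02 -0.19  0.02] F [-0.  -0.   0.3] w 0.0855 t 21.0 n 1
[[[-0.003,0.006,0.012],[-0.001,-0.006,0.001]]]
```

Request:
drive_tool(rows=[[[-0.003, 0.006, 0.011], [0, -0.006, 0]], [[0, 0, 0], [0, 0, 0]]])

```text
clock: 21.25
position: [0.6458, 0.1177, 0.0695]
tcp_rot: [-3.141, 0.035, -0.001]
contact_force: [-0.1, 0.0, 0.3]
gripper_width: 0.0855
```

```bash
python3 -c "
from h import *
plan([.6455,.118,.069],-91.3)"
```

```text
pos [0.6458 0.1177 0.0695] rot err deg [-0.02 -0.02  0.03] F [-0.1  0.   0.3] w 0.0855 t 21.25 n 1
[[[-0.001,-0.001,0.001],[-0.001,-0.001,0.001]]]
```

Request:
drive_tool(rows=[[[0, 0, 0], [0, 0, 0]], [[0, 0, 0], [0, 0, 0]], [[0, 0, 0], [0, 0, 0]], [[0, 0, 0], [0, 0, 0]], [[0, 0, 0], [0, 0, 0]], [[0, 0, 0], [0, 0, 0]], [[0, 0, 0], [0, 0, 0]], [[0, 0, 0], [0, 0, 0]]], claw=1, newtons=30)

```text
clock: 22.25
position: [0.6465, 0.1176, 0.0705]
tcp_rot: [-3.141, 0.035, -0.003]
contact_force: [-0.5, 0.1, 0.6]
gripper_width: 0.039
```

```bash
python3 -c "
from h import *
plan([.6455,.118,.069],-91.3)
p=grab_frame('side');crop(p,260,120,400,240,'pics/a3.png',4)"
```

```text
pos [0.6465 0.1176 0.0705] rot err deg [-0.02 -0.13  0.01] F [-0.5  0.1  0.6] w 0.039 t 22.25 n 1
[[[-0.002,-0.001,0.003],[-0.001,-0.004,0.0]]]
```

View pics/a3.png

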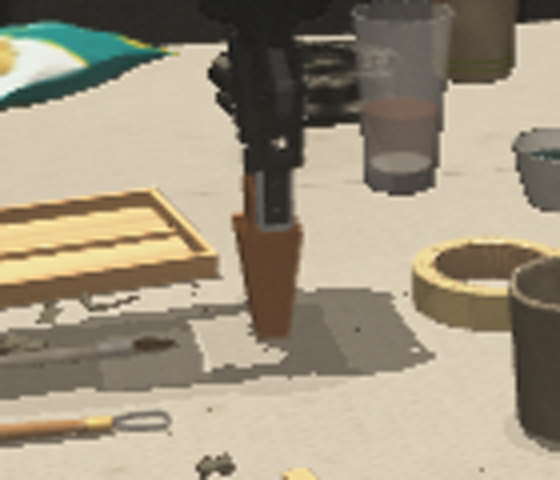

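The wedge is held by its grip, 39 mm wide. Lifting it and checking the gap from above.

Request:
drive_tool(rows=[[[0, 0, -0.05], [0, 0, -0.1]], [[0, 0, -0.08], [0, 0, -0.1]], [[0, 0, -0.08], [0, 0, -0.1]], [[0, 0, -0.04], [0, 0, -0.1]], [[0, 0, 0], [0, 0, -0.08]], [[0, 0, 0], [0, 0, 0]]])

```text
clock: 23.05
position: [0.6451, 0.1176, 0.1979]
tcp_rot: [-3.119, -0.371, 0.002]
contact_force: [0.3, -0.0, -1.9]
gripper_width: 0.0394
```

```bash
python3 -c "
from h import *
p=grab_frame('top');w=cloud(p);x,y,z=w[...,0],w[...,1],w[...,2]
crop(p,380,190,480,310,'pics/a4.png',5)
near=(abs(x-.52)<.13)&(abs(y+.275)<.09)
P=w[near&(z>.0765)&(z<.086)]
a=np.radians(CY);d=P[:,:2]-C;u=d@[np.cos(a),np.sin(a)];v=d@[-np.sin(a),np.cos(a)]
for lo,hi in ((-.09,-.02),(-.02,.06)):
  m=(u>lo)&(u<hi);print(m.sum(),u[m].min(),u[m].max(),v[m].min(),v[m].max(),P[m,2].mean())
t=loc(C,CY,.0615,0);print(t)
plan([*t,.2],-76.9)"
```

```text
408 -0.08990725316419937 -0.02056820864776666 -0.03823231757103048 0.041477986557023304 0.07869427619740965
376 -0.01941186977624685 0.04304354011932624 -0.02832012913116267 0.029525616169180917 0.07865598324084941
[ 0.5806 -0.2551]
pos [0.6452 0.1176 0.198 ] rot err deg [-0.04  0.05  0.45] F [ 0.7 -1.2 -0. ] w 0.0396 t 23.1 n 7
[[[-0.043,0.099,-0.001],[-0.0,0.0,0.002]],[[-0.043,0.099,-0.001],[-0.0,0.0,0.002]],[[-0.043,0.099,-0.001],[-0.0,0.0,0.002]],[[-0.043,0.099,-0.001],[-0.0,0.0,0.002]],[[-0.042,0.099,-0.001],[-0.0,0.0,0.002]],[[-0.042,0.099,-0.001],[-0.0,0.0,0.002]],[[-0.042,0.099,-0.001],[-0.0,0.0,0.002]]]
```

View pics/a4.png

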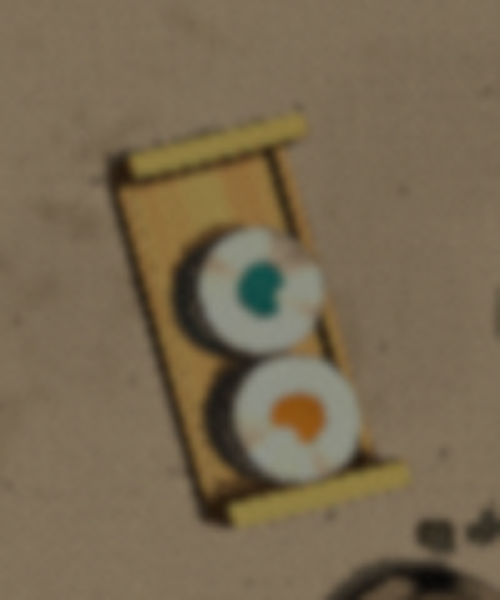

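The top view shows both jars touching in a row at the near end, with the gap from u ≈ 43.5 to 80 mm. Carrying the wedge over.

Request:
drive_tool(rows=[[[-0.025, 0.06, -0.01], [0, 0, 0]], [[-0.04, 0.095, 0], [0, 0, 0]], [[-0.045, 0.105, 0], [0, 0, 0]], [[-0.045, 0.105, 0], [0, 0, 0]], [[-0.045, 0.105, 0], [0, 0, 0]], [[-0.04, 0.095, 0], [0, 0, 0]], [[-0.03, 0.07, 0], [0, 0, 0]], [[-0.015, 0.03, 0], [0, 0, 0]]])

```text
clock: 24.1
position: [0.5801, -0.2471, 0.1977]
tcp_rot: [-3.116, -0.366, 0.011]
contact_force: [0.9, 0.3, 0.2]
gripper_width: 0.0396
```

Request:
drive_tool(rows=[[[0, 0, 0], [0, 0, 0]]])

```text
clock: 24.22
position: [0.5798, -0.2473, 0.1971]
tcp_rot: [-3.115, -0.363, 0.012]
contact_force: [0.5, 1.4, -0.9]
gripper_width: 0.0396
```

```bash
python3 -c "
from h import *
t=loc(C,CY,.0618,0);print(t)
plan([*t,.17],-76.9)"
```

```text
[ 0.5809 -0.255 ]
pos [ 0.5798 -0.2473  0.1971] rot err deg [-0.36  0.39  0.21] F [ 0.5  1.4 -0.9] w 0.0396 t 24.225 n 1
[[[-0.001,0.016,0.054],[-0.012,0.013,0.007]]]
```

Request:
drive_tool(rows=[[[0, 0.015, 0.01], [-0.012, 0.013, 0.007]], [[0, 0, 0.03], [0, 0, 0]], [[0, 0, 0.02], [0, 0, 0]], [[0, 0, 0], [0, 0, 0]]])

```text
clock: 24.72
position: [0.5821, -0.2502, 0.1635]
tcp_rot: [-3.118, -0.365, 0.002]
contact_force: [-0.8, -0.5, -0.8]
gripper_width: 0.0395
```

```bash
python3 -c "
from h import *
t=loc(C,CY,.0618,0);print(t)
plan([*t,.10],-76.9)
p=grab_frame('side');crop(p,220,160,400,340,'pics/a5.png',3)"
```

```text
[ 0.5809 -0.255 ]
pos [ 0.5821 -0.2502  0.1635] rot err deg [-0.15  0.05  0.24] F [-0.8 -0.5 -0.8] w 0.0395 t 24.725 n 2
[[[-0.002,0.005,0.063],[-0.003,0.001,0.004]],[[-0.002,0.004,0.064],[-0.003,0.001,0.004]]]
```

View pics/a5.png

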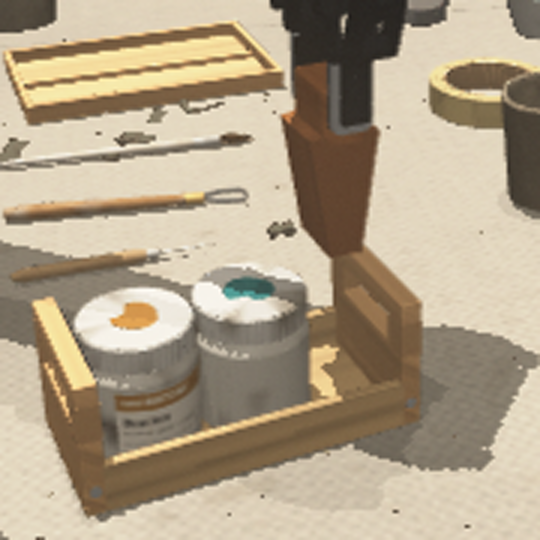

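Request:
drive_tool(rows=[[[-0.002, 0.01, 0.02], [0, 0, 0.008]], [[-0.002, 0.002, 0.035], [0, 0, 0]], [[-0.001, 0.001, 0.03], [0, 0, 0]], [[0, 0, 0.01], [0, 0, 0]], [[0, 0, 0], [0, 0, 0]]])

```text
clock: 25.4
position: [0.5812, -0.2576, 0.1129]
tcp_rot: [-3.119, -0.357, 0.001]
contact_force: [-0.6, -0.2, -0.3]
gripper_width: 0.0395
```

```bash
python3 -c "
from h import *
t=loc(C,CY,.0618,0);print(t)
plan([*t,.09],-76.9)"
```

```text
[ 0.5809 -0.255 ]
pos [ 0.5812 -0.2576  0.1129] rot err deg [-0.14  0.03 -0.03] F [-0.6 -0.2 -0.3] w 0.0395 t 25.4 n 1
[[[0.001,-0.005,0.046],[-0.005,0.001,-0.001]]]
```

Request:
drive_tool(rows=[[[0.001, -0.004, 0.01], [0, 0, 0]], [[0, 0, 0.016], [0, 0, 0]], [[0, 0, 0.01], [0, 0, 0]], [[0, 0, 0.004], [0, 0, 0]]])

```text
clock: 25.9
position: [0.582, -0.2557, 0.0928]
tcp_rot: [-3.12, -0.358, -0.001]
contact_force: [0.2, -0.2, -1.1]
gripper_width: 0.0393
```

```bash
python3 -c "
from h import *
t=loc(C,CY,.0618,0);print(t)
plan([*t,.08],-76.9)"
```

```text
[ 0.5809 -0.255 ]
pos [ 0.582  -0.2557  0.0928] rot err deg [-0.04 -0.06 -0.01] F [ 0.2 -0.2 -1.1] w 0.0393 t 25.9 n 1
[[[-0.002,-0.002,0.026],[-0.001,-0.002,-0.0]]]
```

Request:
drive_tool(rows=[[[-0.002, -0.001, 0.006], [0, 0, 0]], [[0, 0, 0.006], [0, 0, 0]], [[0, 0, 0.005], [0, 0, 0]]])

```text
clock: 26.28
position: [0.5817, -0.2559, 0.0849]
tcp_rot: [3.121, 0.358, 0.004]
contact_force: [-2.0, 0.3, 3.2]
gripper_width: 0.0397
```

Request:
drive_tool(rows=[[[0, 0, 0.005], [0, 0, 0]], [[0, 0, 0.005], [0, 0, 0]]])

```text
clock: 26.52
position: [0.582, -0.2567, 0.0822]
tcp_rot: [3.119, 0.359, 0.004]
contact_force: [-1.0, 0.5, 7.9]
gripper_width: 0.0396
```

Wedge contact is at about 8 N. I'll release here, then press on its top with the fingers shut.

Request:
drive_tool(rows=[[[0, 0, 0.002], [0, 0, 0]], [[0, 0, 0], [0, 0, 0]], [[0, 0, 0], [0, 0, 0]], [[0, 0, 0], [0, 0, 0]]], claw=-0.5)

```text
clock: 27.02
position: [0.5817, -0.2566, 0.0806]
tcp_rot: [3.119, 0.359, 0.003]
contact_force: [-0.5, -0.8, -0.6]
gripper_width: 0.0639
```

Request:
drive_tool(rows=[[[0, 0, -0.03], [0, 0, 0]], [[0, 0, -0.06], [0, 0, 0]], [[0, 0, -0.02], [0, 0, 0]], [[0, 0, 0], [0, 0, 0]]])

```text
clock: 27.52
position: [0.5818, -0.2566, 0.1388]
tcp_rot: [3.119, 0.359, 0.004]
contact_force: [-0.4, -0.5, -0.1]
gripper_width: 0.0641
```

```bash
python3 -c "
from h import *
t=loc(C,CY,.0618,0);print(t)
plan([*t,.125],-76.9)
p=grab_frame('side');crop(p,220,160,400,340,'pics/a6.png',3)"
```

```text
[ 0.5809 -0.255 ]
pos [ 0.5818 -0.2566  0.1388] rot err deg [ 0.14 -0.14  0.03] F [-0.4 -0.5 -0.1] w 0.0641 t 27.525 n 1
[[[-0.001,-0.004,0.028],[0.005,-0.005,0.001]]]
```

View pics/a6.png

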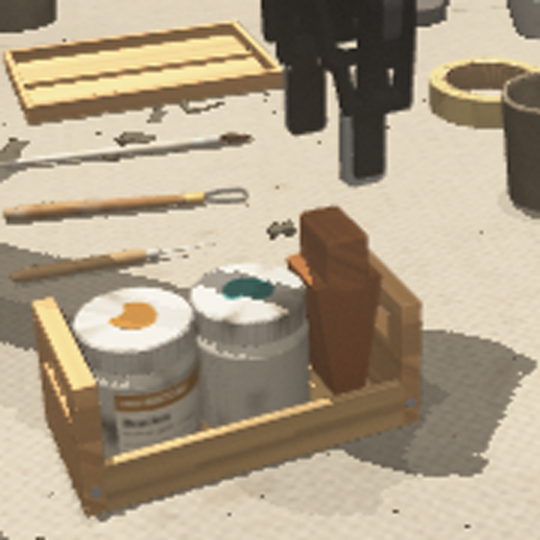

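The wedge stands in the gap between jar 2 and the far end wall. Closing the fingers to press on its top.

Request:
drive_tool(rows=[[[-0.001, -0.003, 0], [0, 0, 0]], [[0, 0, 0], [0, 0, 0]], [[0, 0, 0], [0, 0, 0]], [[0, 0, 0], [0, 0, 0]], [[0, 0, 0.02], [0, 0, 0]], [[0, 0, 0.02], [0, 0, 0]], [[0, 0, 0.008], [0, 0, 0]]], claw=1)

```text
clock: 28.45
position: [0.5789, -0.2539, 0.1091]
tcp_rot: [-3.119, -0.359, 0.003]
contact_force: [0.1, 0.3, -0.4]
gripper_width: -0.0003
```

Request:
drive_tool(rows=[[[0, 0, 0.006], [0, 0, 0]], [[0, 0, 0.004], [0, 0, 0]]])

```text
clock: 28.7
position: [0.5791, -0.2544, 0.1061]
tcp_rot: [-3.12, -0.359, 0.004]
contact_force: [-4.7, 2.5, 14.4]
gripper_width: -0.0003
```

Request:
drive_tool(rows=[[[0, 0, 0.003], [0, 0, 0]], [[0, 0, 0.003], [0, 0, 0]]])

```text
clock: 28.95
position: [0.5797, -0.2549, 0.1062]
tcp_rot: [3.121, 0.36, -0.002]
contact_force: [-2.3, 1.4, 7.2]
gripper_width: 0.0002
```

Request:
drive_tool(rows=[[[0, 0, 0.005], [0, 0, 0]], [[0, 0, 0.007], [0, 0, 0]]])

```text
clock: 29.2
position: [0.5805, -0.2558, 0.1058]
tcp_rot: [3.118, 0.361, -0.001]
contact_force: [-7.3, 3.5, 18.2]
gripper_width: 0.0002
```

Pressed with about 18 N; the top is at 105.8 mm, which puts the wedge centre at about 59 mm. Lifting and checking.

Request:
drive_tool(rows=[[[0, 0, -0.02], [0, 0, 0]], [[0, 0, -0.06], [0, 0, 0]], [[0, 0, -0.1], [0, 0, 0]], [[0, 0, -0.06], [0, 0, 0]], [[0, 0, 0], [0, 0, 0]]], claw=-0.3)

```text
clock: 29.82
position: [0.581, -0.2557, 0.2306]
tcp_rot: [3.117, 0.36, 0.001]
contact_force: [0.1, -0.4, -0.3]
gripper_width: 0.0555
```

```bash
python3 -c "
from h import *
plan([.47,-.14,.2],-82)
p=grab_frame('side');crop(p,220,160,400,340,'pics/a7.png',3)
print([(np.round(d['location'],4),d['conf']) for q in ('wedge_mid','jar_1_mid') for d in pinpoint(q,p)[:2]])
w=cloud(p);P,c=pts('wedge_mid',p,w);print(c,np.percentile(P[:,2],[0,2,98,100]))
"
```

```text
pos [ 0.581  -0.2557  0.2306] rot err deg [ 0.21 -0.04  5.19] F [ 0.1 -0.4 -0.3] w 0.0555 t 29.825 n 3
[[[-0.054,-0.092,0.02],[0.002,-0.0,0.058]],[[-0.057,-0.09,0.02],[0.002,-0.0,0.058]],[[-0.06,-0.089,0.02],[0.002,-0.0,0.058]]]
[(array([ 0.5791, -0.2583,  0.0584]), 0.82), (array([ 0.479, -0.006,  0.005]), 0.25), (array([ 0.4745, -0.28  ,  0.0384]), 0.83)]
0.63 [0.00016421 0.01774542 0.1066106  0.10776489]
```

View pics/a7.png

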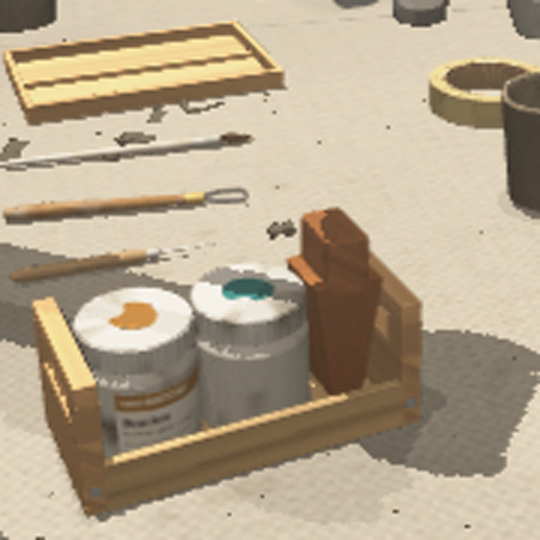

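The crate is packed: both jars upright, wedge centre about 58–59 mm above the table. Next, the needle tool.

```bash
python3 -c "
from h import *
plan([.449,-.0875,.12],-81.8)
p=grab_frame('top');w=cloud(p);crop(p,290,210,390,310,'pics/a8.png',5)
for q in ('needle_tool_mid','loop_tool_mid'):
  P,c=pts(q,p,w);P=P[P[:,2]>.004]
  if len(P): print(q,c,*rect(P))
"
```

```text
pos [ 0.5787 -0.2542  0.2251] rot err deg [-0.18  0.36  4.99] F [-0.6  0.5 -0.8] w 0.0555 t 30.025 n 4
[[[-0.044,-0.096,0.053],[-0.001,0.003,0.042]],[[-0.046,-0.095,0.053],[-0.001,0.003,0.042]],[[-0.048,-0.094,0.053],[-0.001,0.003,0.042]],[[-0.05,-0.093,0.053],[-0.001,0.003,0.042]]]
needle_tool_mid 0.69 [445.4 -87.6] [79.9  8.8] 7.5
```

View pics/a8.png

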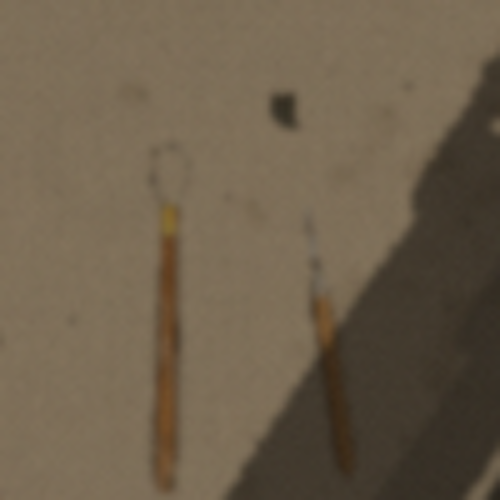

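Request:
drive_tool(rows=[[[-0.03, -0.07, 0.0], [0, 0.003, 0.042]], [[-0.046, -0.1, 0.03], [0, 0.003, 0.042]], [[-0.05, -0.1, 0.06], [0, 0.003, 0.042]], [[-0.04, -0.075, 0.06], [0, 0, 0.042]], [[-0.015, -0.03, 0.03], [0, 0, 0]], [[0, 0, 0], [0, 0, 0]]], claw=0.18)

```text
clock: 30.92
position: [0.4485, -0.0822, 0.1295]
tcp_rot: [-3.128, -0.216, 0.01]
contact_force: [0.1, 0.1, 0.4]
gripper_width: 0.0348
```

```bash
python3 -c "
from h import *
plan([.448,-.0873,.06],-82)"
```

```text
pos [ 0.4485 -0.0822  0.1295] rot err deg [-0.36  0.34 -0.08] F [0.1 0.1 0.4] w 0.0348 t 30.925 n 2
[[[-0.001,0.005,0.069],[-0.006,0.006,-0.001]],[[-0.001,0.005,0.069],[-0.006,0.006,-0.001]]]
```

Request:
drive_tool(rows=[[[0, 0.01, 0.04], [-0.012, 0.012, 0]], [[0, 0, 0.06], [0, 0, 0]], [[0, 0, 0.06], [0, 0, 0]], [[0, 0, 0.03], [0, 0, 0]], [[0, 0, 0], [0, 0, 0]]])

```text
clock: 31.55
position: [0.4555, -0.0927, 0.0362]
tcp_rot: [3.128, 0.214, 0.014]
contact_force: [0.2, 0.9, -0.3]
gripper_width: 0.0351
```

```bash
python3 -c "
from h import *
plan([.448,-.0873,.005],-82)"
```

```text
pos [ 0.4555 -0.0927  0.0362] rot err deg [ 0.37 -0.49 -0.18] F [ 0.2  0.9 -0.3] w 0.0351 t 31.55 n 1
[[[-0.014,-0.013,0.062],[0.012,-0.016,-0.006]]]
```

Request:
drive_tool(rows=[[[-0.014, -0.013, 0.015], [0.012, -0.016, -0.006]], [[0, 0, 0.02], [0, 0, 0]], [[0, 0, 0.015], [0, 0, 0]], [[0, 0, 0], [0, 0, 0]]])

```text
clock: 32.05
position: [0.4495, -0.088, 0.012]
tcp_rot: [3.132, 0.219, 0.006]
contact_force: [0.6, -0.5, -0.2]
gripper_width: 0.0351
```

```bash
python3 -c "
from h import *
plan([.448,-.0873,.0035],-82)"
```

```text
pos [ 0.4495 -0.088   0.012 ] rot err deg [ 0.15 -0.21  0.02] F [ 0.6 -0.5 -0.2] w 0.0351 t 32.05 n 1
[[[-0.003,-0.002,0.017],[0.005,-0.007,0.001]]]
```

Request:
drive_tool(rows=[[[-0.003, -0.002, 0.011], [0, -0.007, 0]], [[0, 0, 0.004], [0, 0, 0]], [[0, 0, 0], [0, 0, 0]]])

```text
clock: 32.42
position: [0.4482, -0.0874, 0.0043]
tcp_rot: [3.131, 0.22, 0.001]
contact_force: [-0.4, -0.6, -0.6]
gripper_width: 0.035
```

```bash
python3 -c "
from h import *
plan([.448,-.0873,.0035],-82)"
```

```text
pos [ 0.4482 -0.0874  0.0043] rot err deg [ 0.17 -0.02  0.03] F [-0.4 -0.6 -0.6] w 0.035 t 32.425 n 1
[[[-0.0,-0.0,0.002],[0.006,-0.001,0.001]]]
```

Request:
drive_tool(rows=[[[0, 0, 0.001], [0, 0, 0]], [[0, 0, 0], [0, 0, 0]], [[0, 0, 0], [0, 0, 0]], [[0, 0, 0], [0, 0, 0]], [[0, 0, 0], [0, 0, 0]]], claw=1, newtons=30)

```text
clock: 33.05
position: [0.4486, -0.0876, 0.0042]
tcp_rot: [3.13, 0.22, 0.002]
contact_force: [0.3, -0.5, -0.5]
gripper_width: 0.009
```

Request:
drive_tool(rows=[[[0, 0, -0.03], [0, 0, 0]], [[0, 0, -0.07], [0, 0, 0]], [[0, 0, -0.06], [0, 0, 0]], [[0, 0, 0], [0, 0, 0]]])

```text
clock: 33.55
position: [0.4489, -0.0875, 0.0892]
tcp_rot: [3.13, 0.22, 0.004]
contact_force: [-0.3, -0.2, -0.7]
gripper_width: 0.0093
```

```bash
python3 -c "
from h import *
p=grab_frame('side');crop(p,180,100,380,260,'pics/a9.png',4)
t=loc(T,TY,-.02,-.036);print(t)
plan([*t,.08],-80.7)"
```

```text
[0.4919 0.2272]
pos [ 0.4479 -0.087   0.0877] rot err deg [ 0.16 -0.   -1.28] F [-0.6 -0.8 -0.1] w 0.009 t 33.6 n 6
[[[0.029,-0.102,0.002],[0.001,-0.0,-0.007]],[[0.03,-0.102,0.002],[0.001,-0.0,-0.007]],[[0.03,-0.101,0.002],[0.001,-0.0,-0.007]],[[0.03,-0.101,0.002],[0.001,-0.0,-0.007]],[[0.031,-0.101,0.002],[0.001,-0.0,-0.007]],[[0.031,-0.101,0.003],[0.001,-0.0,-0.007]]]
```

View pics/a9.png

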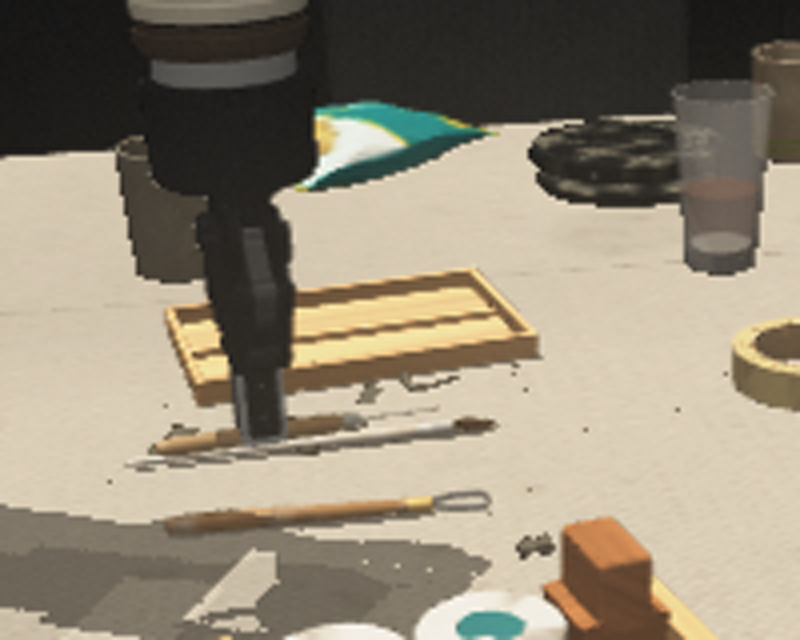

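The needle tool is held level. Moving it to the tray's right lane.

Request:
drive_tool(rows=[[[0.02, -0.065, -0.01], [0, 0, -0.007]], [[0.03, -0.1, -0.01], [0, 0, -0.007]], [[0.032, -0.108, 0], [0, 0, -0.007]], [[0.032, -0.108, 0], [0, 0, -0.007]], [[0.032, -0.105, 0], [0, 0, -0.007]], [[0.022, -0.075, 0], [0, 0, -0.007]], [[0.01, -0.03, 0], [0, 0, 0]], [[0, 0, 0], [0, 0, 0]]])

```text
clock: 34.6
position: [0.4879, 0.2264, 0.0896]
tcp_rot: [3.128, 0.25, -0.019]
contact_force: [0.3, -0.9, -1.2]
gripper_width: 0.0092
```

```bash
python3 -c "
from h import *
t=loc(T,TY,-.02,-.036);print(t)
plan([*t,.05],-80.7)"
```

```text
[0.4919 0.2272]
pos [0.4879 0.2264 0.0896] rot err deg [ 0.14  0.7  -0.16] F [ 0.3 -0.9 -1.2] w 0.0092 t 34.6 n 1
[[[0.009,-0.0,0.079],[0.005,0.023,-0.005]]]
```

Request:
drive_tool(rows=[[[0.008, 0, 0.02], [0.005, 0.023, -0.005]], [[0, 0, 0.04], [0, 0, 0]], [[0, 0, 0.04], [0, 0, 0]], [[0, 0, 0.015], [0, 0, 0]], [[0, 0, 0], [0, 0, 0]]])

```text
clock: 35.22
position: [0.4916, 0.2205, 0.0279]
tcp_rot: [3.131, 0.243, -0.002]
contact_force: [-0.4, -0.4, -0.6]
gripper_width: 0.0089
```

```bash
python3 -c "
from h import *
t=loc(T,TY,-.02,-.036);print(t)
plan([*t,.01],-80.7)"
```

```text
[0.4919 0.2272]
pos [0.4916 0.2205 0.0279] rot err deg [ 0.07  0.09 -0.41] F [-0.4 -0.4 -0.6] w 0.0089 t 35.225 n 1
[[[0.003,-0.013,0.036],[0.002,0.003,-0.014]]]
```

Request:
drive_tool(rows=[[[0.003, -0.013, 0.006], [0, 0.003, -0.014]], [[0, 0, 0.014], [0, 0, 0]], [[0, 0, 0.01], [0, 0, 0]], [[0, 0, 0.004], [0, 0, 0]]])

```text
clock: 35.72
position: [0.4937, 0.2277, 0.0115]
tcp_rot: [3.13, 0.255, 0.006]
contact_force: [1.3, 1.6, -0.2]
gripper_width: 0.0093
```

```bash
python3 -c "
from h import *
t=loc(T,TY,-.02,-.036);print(t)
plan([*t,.0092],-80.7)"
```

```text
[0.4919 0.2272]
pos [0.4937 0.2277 0.0115] rot err deg [ 0.06 -0.21  0.02] F [ 1.3  1.6 -0.2] w 0.0093 t 35.725 n 1
[[[-0.004,0.0,0.005],[0.002,-0.007,0.001]]]
```

Request:
drive_tool(rows=[[[-0.002, 0, 0.004], [0, -0.007, 0]], [[0, 0, 0.002], [0, 0, 0]], [[0, 0, 0], [0, 0, 0]]])

```text
clock: 36.1
position: [0.4928, 0.2276, 0.0092]
tcp_rot: [3.13, 0.256, -0.001]
contact_force: [0.5, -0.5, -0.3]
gripper_width: 0.009
```

Request:
drive_tool(rows=[[[0, 0, 0], [0, 0, 0]], [[0, 0, 0], [0, 0, 0]], [[0, 0, 0], [0, 0, 0]]], claw=0.45)

```text
clock: 36.48
position: [0.4929, 0.2276, 0.0091]
tcp_rot: [3.13, 0.255, -0.0]
contact_force: [-1.1, -0.6, 0.1]
gripper_width: 0.0236
```

Request:
drive_tool(rows=[[[0, 0, -0.03], [0, 0, 0]], [[0, 0, -0.07], [0, 0, 0]], [[0, 0, -0.08], [0, 0, 0]], [[0, 0, -0.03], [0, 0, 0]], [[0, 0, 0], [0, 0, 0]]])

```text
clock: 37.1
position: [0.4931, 0.2277, 0.1195]
tcp_rot: [3.13, 0.255, 0.001]
contact_force: [-0.0, 0.2, -0.7]
gripper_width: 0.0232
```

```bash
python3 -c "
from h import *
p=grab_frame('side');crop(p,180,100,380,260,'pics/b1.png',4)
plan([.465,-.004,.11],-91.7)"
```

```text
pos [0.4926 0.2276 0.1187] rot err deg [ 0.06  0.02 11.03] F [0.1 0.2 0.7] w 0.0238 t 37.15 n 4
[[[-0.032,0.112,0.004],[0.001,0.0,0.092]],[[-0.027,0.113,0.004],[0.001,0.0,0.092]],[[-0.021,0.115,0.004],[0.001,0.0,0.092]],[[-0.016,0.116,0.004],[0.001,0.0,0.092]]]
```

View pics/b1.png

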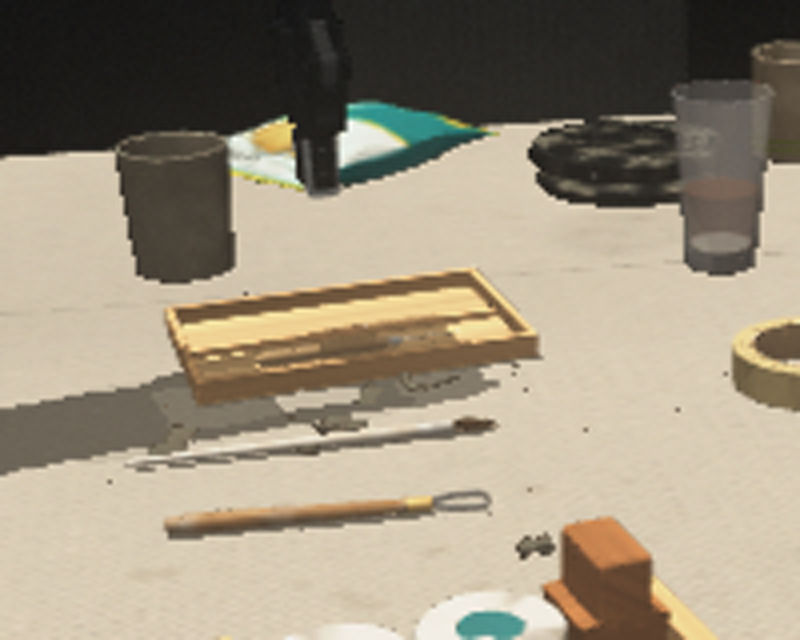

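The needle tool lies in the right lane. Now the loop tool.

Request:
drive_tool(rows=[[[-0.02, 0.075, 0], [0, 0, 0.092]], [[-0.027, 0.11, 0], [0, 0, 0.092]], [[-0.023, 0.115, 0], [0, 0, 0.092]], [[-0.02, 0.1, 0], [0, 0, 0.092]], [[-0.01, 0.05, 0], [0, 0, 0]], [[0, 0.01, 0], [0, 0, 0]], [[0, 0, 0], [0, 0, 0]]], claw=0.18)

```text
clock: 38.02
position: [0.4507, -0.0102, 0.1082]
tcp_rot: [-3.139, 0.055, 0.028]
contact_force: [0.4, 0.6, 0.8]
gripper_width: 0.035
```

```bash
python3 -c "
from h import *
plan([.462,-.0035,.05],-91.7)"
```

```text
pos [ 0.4507 -0.0102  0.1082] rot err deg [-0.08  1.03 -0.31] F [0.4 0.6 0.8] w 0.035 t 38.025 n 1
[[[0.024,-0.014,0.116],[-0.003,0.034,-0.01]]]
```

Request:
drive_tool(rows=[[[0.022, -0.014, 0.02], [0, 0.034, -0.01]], [[0, 0, 0.05], [0, 0, 0]], [[0, 0, 0.05], [0, 0, 0]], [[0, 0, 0.02], [0, 0, 0]], [[0, 0, 0], [0, 0, 0]]])

```text
clock: 38.65
position: [0.4623, 0.0024, 0.0347]
tcp_rot: [-3.138, 0.036, 0.002]
contact_force: [0.4, 0.4, 0.5]
gripper_width: 0.0349
```

```bash
python3 -c "
from h import *
plan([.462,-.0035,.0035],-91.7)"
```

```text
pos [0.4623 0.0024 0.0347] rot err deg [-0.19  0.08  0.4 ] F [0.4 0.4 0.5] w 0.0349 t 38.65 n 1
[[[-0.0,0.012,0.062],[-0.006,0.003,0.013]]]
```

Request:
drive_tool(rows=[[[0, 0.011, 0.015], [-0.006, 0, 0.013]], [[0, 0, 0.02], [0, 0, 0]], [[0, 0, 0.016], [0, 0, 0]], [[0, 0, 0.004], [0, 0, 0]], [[0, 0, 0], [0, 0, 0]]])

```text
clock: 39.28
position: [0.4639, -0.0037, 0.0072]
tcp_rot: [3.14, -0.047, 0.003]
contact_force: [-1.0, -0.5, -0.4]
gripper_width: 0.035
```

```bash
python3 -c "
from h import *
plan([.462,-.0035,.0035],-91.7)"
```

```text
pos [ 0.4639 -0.0037  0.0072] rot err deg [ 0.04 -0.12  0.  ] F [-1.  -0.5 -0.4] w 0.035 t 39.275 n 1
[[[-0.004,-0.0,0.007],[0.001,-0.004,0.0]]]
```

Request:
drive_tool(rows=[[[-0.002, 0, 0.006], [0, -0.004, 0]], [[0, 0, 0.001], [0, 0, 0]], [[0, 0, 0], [0, 0, 0]]])

```text
clock: 39.65
position: [0.4633, -0.0038, 0.0039]
tcp_rot: [3.14, -0.047, 0.001]
contact_force: [0.1, 0.4, -0.8]
gripper_width: 0.0349
```

Request:
drive_tool(rows=[[[0, 0, 0], [0, 0, 0]], [[0, 0, 0], [0, 0, 0]], [[0, 0, 0], [0, 0, 0]], [[0, 0, 0], [0, 0, 0]], [[0, 0, 0], [0, 0, 0]]], claw=1)

```text
clock: 40.28
position: [0.4636, -0.0038, 0.0042]
tcp_rot: [3.14, -0.047, 0.002]
contact_force: [-0.1, 0.1, -0.2]
gripper_width: 0.0103
```

Request:
drive_tool(rows=[[[0, 0, -0.03], [0, 0, 0]], [[0, 0, -0.07], [0, 0, 0]], [[0, 0, -0.08], [0, 0, 0]], [[0, 0, 0], [0, 0, 0]]])

```text
clock: 40.78
position: [0.4638, -0.0038, 0.0995]
tcp_rot: [3.14, -0.047, 0.004]
contact_force: [-0.7, -0.3, -0.2]
gripper_width: 0.0104
```

```bash
python3 -c "
from h import *
p=grab_frame('side');crop(p,180,100,380,260,'pics/b2.png',4)
t=loc(T,TY,-.015,.036);print(t)
plan([*t,.1],-80.7)"
```

```text
[0.4852 0.2991]
pos [ 0.4623 -0.0034  0.0976] rot err deg [  0.03   0.05 -11.  ] F [-0.3 -1.  -0.1] w 0.0101 t 40.825 n 6
[[[0.005,-0.101,-0.001],[0.0,0.0,-0.061]],[[0.008,-0.101,-0.001],[0.0,0.0,-0.061]],[[0.011,-0.101,-0.001],[0.0,0.0,-0.061]],[[0.014,-0.1,-0.001],[0.0,0.0,-0.061]],[[0.017,-0.1,-0.001],[0.0,0.0,-0.061]],[[0.021,-0.099,-0.001],[0.0,0.0,-0.061]]]
```

View pics/b2.png

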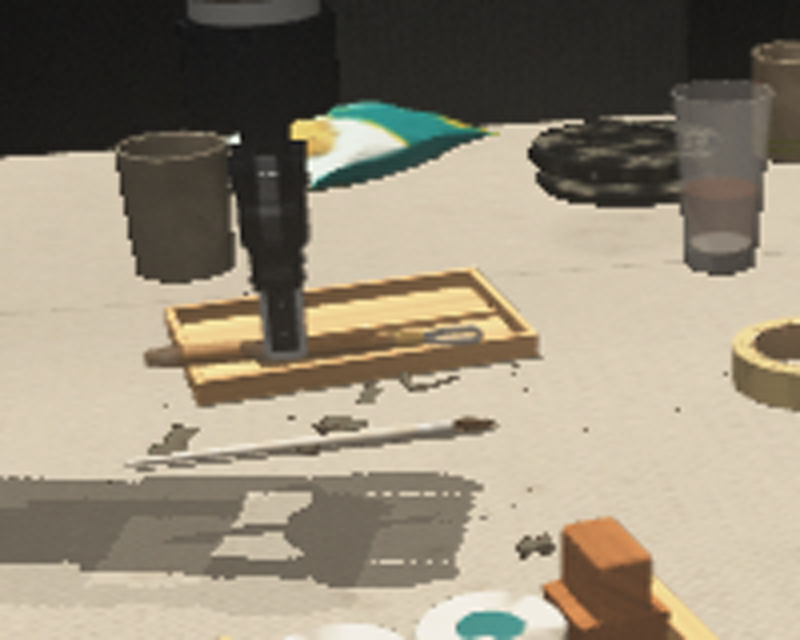

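The loop tool is held level. Moving it to the left lane.

Request:
drive_tool(rows=[[[0.005, -0.065, -0.01], [0, 0, -0.06]], [[0.008, -0.1, -0.01], [0, 0, -0.06]], [[0.011, -0.106, 0], [0, 0, -0.06]], [[0.014, -0.106, 0], [0, 0, -0.06]], [[0.018, -0.105, 0], [0, 0, -0.06]], [[0.018, -0.08, 0], [0, 0, -0.06]], [[0.01, -0.03, 0], [0, 0, 0]], [[0, 0, 0], [0, 0, 0]]])

```text
clock: 41.82
position: [0.4821, 0.302, 0.1004]
tcp_rot: [3.128, 0.253, -0.022]
contact_force: [-0.2, 0.2, -0.5]
gripper_width: 0.0104
```

```bash
python3 -c "
from h import *
t=loc(T,TY,-.015,.036);print(t)
plan([*t,.06],-80.7)"
```

```text
[0.4852 0.2991]
pos [0.4821 0.302  0.1004] rot err deg [ 0.11  0.81 -0.05] F [-0.2  0.2 -0.5] w 0.0104 t 41.825 n 1
[[[0.006,0.007,0.081],[0.004,0.027,-0.002]]]
```

Request:
drive_tool(rows=[[[0.006, 0.006, 0.02], [0, 0.027, 0]], [[0, 0, 0.045], [0, 0, 0]], [[0, 0, 0.045], [0, 0, 0]], [[0, 0, 0.02], [0, 0, 0]], [[0, 0, 0], [0, 0, 0]]])

```text
clock: 42.45
position: [0.4854, 0.2918, 0.031]
tcp_rot: [3.128, 0.24, -0.002]
contact_force: [0.3, -0.5, 0.3]
gripper_width: 0.0104
```

```bash
python3 -c "
from h import *
t=loc(T,TY,-.015,.036);print(t)
plan([*t,.0092],-80.7)"
```

```text
[0.4852 0.2991]
pos [0.4854 0.2918 0.031 ] rot err deg [ 0.26  0.09 -0.51] F [ 0.3 -0.5  0.3] w 0.0104 t 42.45 n 1
[[[0.002,-0.015,0.043],[0.009,0.003,-0.017]]]
```

Request:
drive_tool(rows=[[[0.002, -0.015, 0.01], [0.009, 0.003, -0.017]], [[0, 0, 0.014], [0, 0, 0]], [[0, 0, 0.012], [0, 0, 0]], [[0, 0, 0.004], [0, 0, 0]]])

```text
clock: 42.95
position: [0.4869, 0.3001, 0.0117]
tcp_rot: [-3.13, -0.255, -0.006]
contact_force: [-0.0, 0.5, 0.4]
gripper_width: 0.0102
```

```bash
python3 -c "
from h import *
t=loc(T,TY,-.015,.036);print(t)
plan([*t,.0092],-80.7)"
```

```text
[0.4852 0.2991]
pos [0.4869 0.3001 0.0117] rot err deg [-0.06 -0.23  0.01] F [-0.   0.5  0.4] w 0.0102 t 42.95 n 1
[[[-0.004,0.001,0.005],[-0.002,-0.008,0.0]]]
```

Request:
drive_tool(rows=[[[-0.002, 0, 0.004], [0, -0.008, 0]], [[0, 0, 0.002], [0, 0, 0]], [[0, 0, 0], [0, 0, 0]]])

```text
clock: 43.32
position: [0.486, 0.3001, 0.0094]
tcp_rot: [-3.13, -0.256, 0.001]
contact_force: [0.9, 0.1, -0.4]
gripper_width: 0.0102
```

Request:
drive_tool(rows=[[[0, 0, 0], [0, 0, 0]], [[0, 0, 0], [0, 0, 0]], [[0, 0, 0], [0, 0, 0]]], claw=0.45)

```text
clock: 43.7
position: [0.4863, 0.3001, 0.0094]
tcp_rot: [-3.13, -0.255, 0.0]
contact_force: [0.1, -0.5, -0.0]
gripper_width: 0.0235
```

Request:
drive_tool(rows=[[[0, 0, -0.03], [0, 0, 0]], [[0, 0, -0.08], [0, 0, 0]], [[0, 0, -0.12], [0, 0, 0]], [[0, 0, -0.12], [0, 0, 0]], [[0, 0, -0.08], [0, 0, 0]], [[0, 0, 0], [0, 0, 0]]])

```text
clock: 44.45
position: [0.4865, 0.2999, 0.2368]
tcp_rot: [-3.129, -0.255, -0.007]
contact_force: [-0.0, 0.4, -0.3]
gripper_width: 0.0237
```

Request:
drive_tool(rows=[[[-0.08, -0.06, 0], [0, 0, 0]], [[-0.1, -0.08, 0], [0, 0, 0]], [[-0.1, -0.08, 0], [0, 0, 0]], [[-0.05, -0.05, 0], [0, 0, 0]], [[0, 0, 0], [0, 0, 0]], [[0, 0, 0], [0, 0, 0]]])

```text
clock: 45.2
position: [0.2972, 0.406, 0.2338]
tcp_rot: [3.131, 0.252, 0.002]
contact_force: [0.4, -0.8, 0.0]
gripper_width: 0.0236
```

```bash
python3 -c "
from h import *
print(sensors.state()['position'],sensors.state()['clock'])
p=grab_frame('top');crop(p,180,130,480,330,'pics/c1.png',2.6)
for q in ['loop_tool_mid','needle_tool_mid','brush_mid','clay_cup_mid','tape_roll_mid','wedge_mid','jar_1_mid']:
  print(q,[(np.round(d['location'],3).tolist(),round(d['conf'],2)) for d in pinpoint(q,p)][:2])
p=grab_frame('side');crop(p,130,120,430,340,'pics/c2.png',2.6)
for q in ['wedge_mid','jar_1_mid','jar_2_mid']:
  print(q,[(np.round(d['location'],3).tolist(),round(d['conf'],2)) for d in pinpoint(q,p)][:2])
"
```

```text
[0.29719611 0.40595211 0.23383279] 45.2
loop_tool_mid [([0.5, 0.302, 0.01], 0.61)]
needle_tool_mid [([0.509, 0.232, 0.013], 0.61)]
brush_mid [([0.475, 0.094, 0.002], 0.81)]
clay_cup_mid [([0.783, -0.055, 0.041], 0.76)]
tape_roll_mid [([0.793, 0.124, 0.012], 0.82)]
wedge_mid [([0.58, -0.257, 0.061], 0.59)]
jar_1_mid [([0.477, -0.279, 0.039], 0.61), ([0.51, 0.23, 0.011], 0.49)]
wedge_mid [([0.574, -0.254, 0.059], 0.6)]
jar_1_mid [([0.475, -0.281, 0.038], 0.82)]
jar_2_mid [([0.532, -0.27, 0.041], 0.91), ([0.472, -0.283, 0.038], 0.73)]
```

View pics/c1.png

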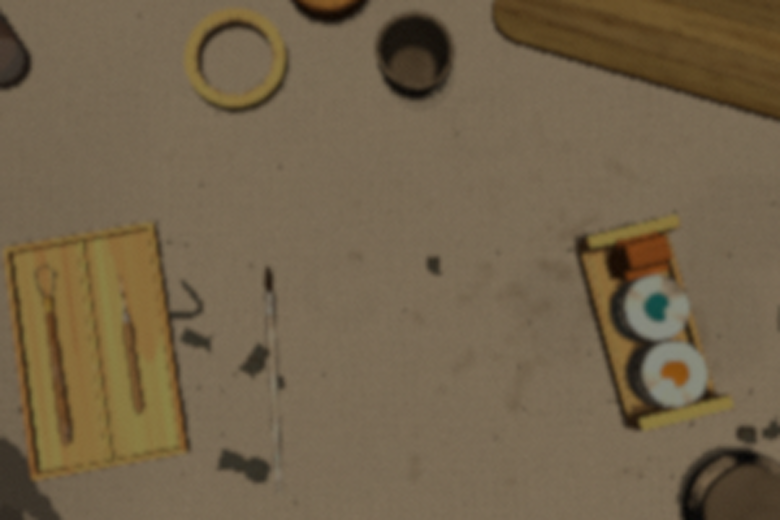

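View pics/c2.png

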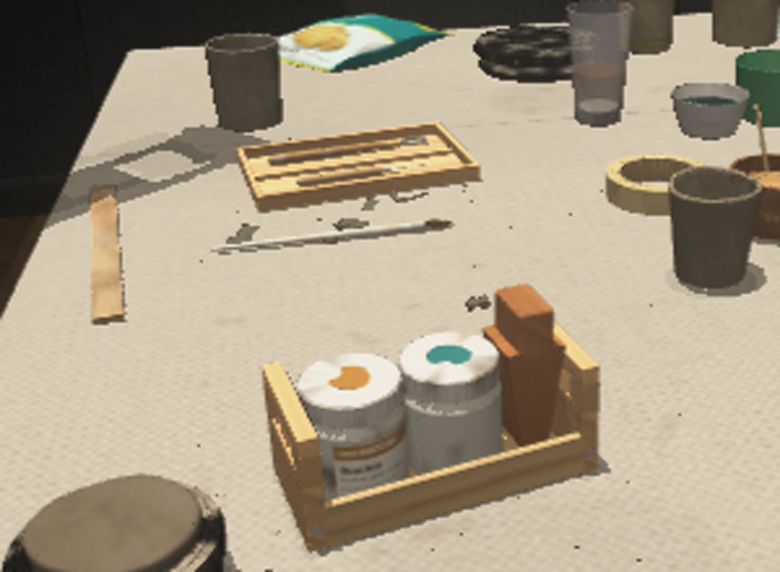

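Both tools lie in their lanes, and the brush, cup and tape haven't moved. One last check: wedge height, tilt and position.

```bash
python3 -c "
from h import *
a=np.radians(CY)
for n in ('top','side'):
  p=grab_frame(n);w=cloud(p);x,y,z=w[...,0],w[...,1],w[...,2]
  if n=='side': crop(p,280,220,370,310,'pics/c3.png',7)
  for nm,lo,hi in (('top',.1,.115),('shoulder',.076,.086)):
    m=(np.hypot(x-.581,y+.2556)<.045)&(z>lo)&(z<hi);P=w[m];d=P[:,:2]-C
    u=d@[np.cos(a),np.sin(a)];v=d@[-np.sin(a),np.cos(a)]
    print(n,nm,m.sum(),'u',np.percentile(u,[2,98]).round(4),'v',np.percentile(v,[2,98]).round(4),'z',np.percentile(P[:,2],[5,50,95]).round(4),*rect(P))
    if nm=='top': print('slope du',np.polyfit(u,P[:,2],1).round(3),np.polyfit(v,P[:,2],1).round(3))
"
```

```text
top top 173 u [0.0507 0.0735] v [-0.0197  0.0189] z [0.1019 0.1055 0.1083] [ 581.4 -255.8] [23.8 40.8] 13.4
slope du [0.018 0.104] [0.017 0.105]
top shoulder 285 u [0.0194 0.0893] v [-0.0278  0.0269] z [0.0763 0.0787 0.0824] [ 573.8 -258.7] [73.8 74.9] 14.0
side top 234 u [0.0488 0.0718] v [-0.0244  0.0131] z [0.1013 0.1057 0.107 ] [ 580.5 -259.4] [23.9 42.2] 12.6
slope du [0.064 0.101] [0.044 0.105]
side shoulder 408 u [0.0191 0.0833] v [-0.0282  0.0162] z [0.0765 0.079  0.0841] [ 574.8 -266.7] [76.5 48.7] 0.3
```

View pics/c3.png

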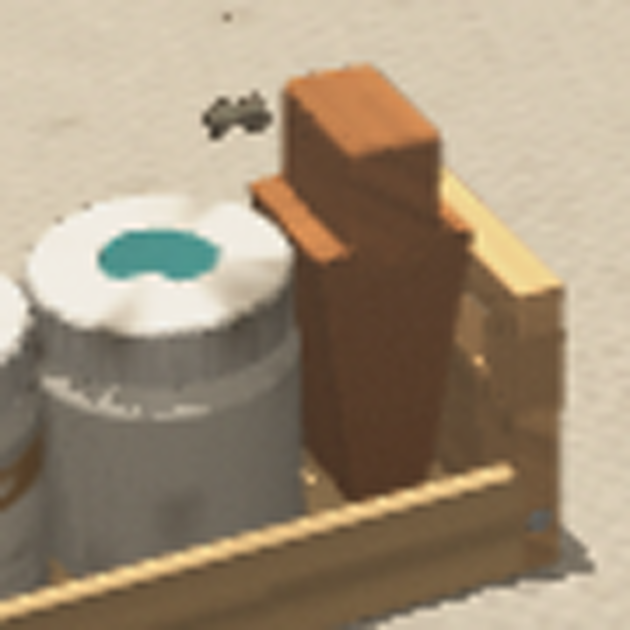

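The wedge is upright, centred (u = 62 mm, turned to match the crate) and locked, with its top at 105.6 mm and so its centre at 58.6 mm. Handing in.

```bash
python3 -c "
from station import job
print(job.close_job())"
```

```text
the job is handed in; nothing more can be done
None
```

Both kits are made up, and I handed the job in at about 45 s of robot time, within the 128 s limit. The hand-in gives no verdict.

- **Glaze kit:** Both jars stand upright in a row against the near end of the crate. The wedge is narrow foot down in the gap at the far end, pressed on its top with about 18 N. In the last check it was upright and square to the crate, with its centre about 58.6 mm above the table (the locked range is 56–62 mm).
- **Trimming kit:** The needle tool lies flat in the right lane of the tray and the loop tool flat in the left lane. The arm is clear of everything, with the gripper empty.
- **Left alone:** The brush, clay cup and tape roll read within about 4 mm of where they started, which is no more than the cameras' own error.

No check failed. The two cameras disagreed on the wedge's position by up to about 6 mm, and the side-camera depth gave its top a few degrees of tilt; the top view and the close-up picture show it straight.

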